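# Close the sticking lid of the damp box

## Task

Close the damp box: work its sticking lid fully home at both ends by gentle pushes at one end and then the other (it binds in its tracks if one end gets ahead, so stop when it binds and never force it), then swing the steel catch right round behind the left cleat so the lid stays shut. Leave the bowl, jar and clay block where they are.

Things in the scene. Friction and masses are not known exactly. Their poses are not given: they have to be found in the camera images.
- damp_box: fixed blue tub, 300 (x) x 430 (y) x 100 mm high, aluminium tracks on its left (+y) and right rims (tops 116 mm above the table) and a stop strip on its far rim. Origin: centre of its underside, on the table. Its +x is the way the lid closes (away from the robot), +y its left. The near half of its top is a deck at 100 mm. Distances below are in this frame, heights above the table.
- ware_board (a point): middle of the top of a fixed wooden ware board, 150 mm wide (y) and 310 mm long, that runs along x over the middle of the box from near to far rim: underside at 122 mm, top at 138 mm (144 mm with the flat tiles on it). The lid passes under it, so it can be pushed only at its two ends, left and right of the board.
- lid: plywood lid, 150 (x) x 334 (y) x 10 mm, lying between the tracks, underside 2 mm above the deck; origin at its centre. It starts 18 to 26 mm short of closed. A push of 3 to 6 N on a cleat moves that end while the other stays, until the lid has turned a small unknown angle (1.2 degrees at most) from square and binds hard; pushing the other end frees it. Over 15 N on it, even in a knock, is forcing it.
- left_cleat (a point): middle of the top edge of the left cleat: an upright wooden block, 16 (x) x 70 (y) x 35 mm high, on the lid's fore-and-aft middle line, 125 mm to the left (+y) of the lid's middle, top at 147 mm. Push on its near (-x) face, 8 mm nearer than this point. The left end is home, against the far stop, when this point is at x = +60 mm (y = +125 mm) in the box frame.
- right_cleat (a point): the same point on the identical right cleat, 125 mm to the right (-y) of the lid's middle; home at x = +60 mm, y = -125 mm in the box frame.
- catch_pivot (a point): vertical axis of the steel swing catch, on the left track at x = +41, y = +195 mm in the box frame; the catch is a flat bar 16 mm wide and 10 mm thick, its middle 125 mm above the table, reaching 80 mm from the axis.
- catch_peg (a point): top of the round steel peg (14 mm diameter, rising from the bar to 169 mm above the table) on the catch, 70 mm from the catch's axis.
- catch (a joint): angle of the catch, rad: 0 when the bar points to -x of the box along the track (parked), 1.57 (its stop) when it points to -y, lying close behind the left cleat of the closed lid. It turns stiffly (about 1 N at the peg) and stays where it is left. A lid that is not home stands in its way.
- bowl: white ceramic bowl, 120 mm across, 50 mm high, standing loose on the table; origin at the centre of its underside. A bystander.
- slip_jar: white jar, 76 mm diameter, 110 mm high, loose on the table; origin at the centre of its underside. A bystander.
- clay_block: brown block of clay, 110 x 80 x 60 mm, loose on the table; origin at the centre of its underside. A bystander.

How it is judged (in metres and radians):
On the way, in this order (a step that is already met when the one before it is completed fails the run):
1. the lid is home at both ends (x of each of left_cleat, right_cleat in the frame of damp_box above 0.0575 m), for 0.2 s.
2. the catch is swung behind the left cleat (value of joint catch above 1.4 rad), for 0.2 s.
At the end, for the whole second after the job is handed in: Both ends of the lid are within 2.5 mm of home and the catch is turned past 1.4 rad, behind the left cleat (all of step 1 and value of joint catch above 1.4 rad); the robot touches nothing.
It fails at once if the lid was pushed with more than 15 N (contact force between any of the fingers, the arm and lid above 15 N).
It fails at once if a bystander was moved by more than 20 mm (distance of any of bowl, slip_jar, clay_block from where it was at the start of the episode above 0.02 m).
It also fails if it takes over 67 s, if anything falls off the work surface, if the arm or the gripper's body presses on something with over 40 N, if the wrist force passes 120 N, or if a joint passes its speed limit or range.

## Robot

A 6-joint arm with a two-finger parallel gripper is mounted at the origin on the work surface. World frame = base frame: x ahead of the robot, y to its left, z up, the work surface at z = 0. Lengths are in mm, angles in rad, forces in N, time in s.
With the tool pointing down it reaches from about 400 to 925 mm from the base axis. Payload 12.5 kg.
Tool frame: the origin (TCP) lies at the very end of the fingers, on their centre line; the grasp point (between the pads) lies 19 mm behind it (env.grip_point_offset is the distance from the TCP to the grasp point, in mm); z points along the fingers, y is the direction in which the jaws open and shut (so a half turn about z gives the same grasp; the last joint's range is limited). The gripper opens to 95 mm and grips with 3 to 60 N. Pads are 20 mm wide; open, the fingers measure 119 mm over their backs; the gripper's body (75 mm by 180 mm) begins 59 mm behind the grasp point.
Start: joints at [-1.219, 0.491, 1.559, -0, 1.092, -0.106], TCP at [276.259, -560.649, 214.661] pointing down, gripper open.
Joint ranges: [-3.1, 3.1], [-0.84, 2.19], [0.05, 2.79], [-1.13, 4.28], [0.06, 2.93], [-2.69, 2.69]. Speed limits (rad/s): [2.22, 2.22, 2.79, 3.14, 3.14, 3.14].

## Interface

Orientations are given as [roll, pitch, yaw] about the fixed x, y, z axes, in that order (R = Rz(yaw) Ry(pitch) Rx(roll)).
In Python, from cell import env gives the robot as it stands.
- The arm moves only by the tool drive_tool, never from a script. Its argument "commands" is a list of rows, each an object of numbers: "dx", "dy", "dz": the shift along the world's x, y, z in mm; "yaw": the turn about the world's z in degrees. In form: [{"dx": .., "dy": .., "dz": .., "yaw": ..}, ...]. A call has 1 to 5 rows; each row shifts and turns the commanded pose from where the row before left it; what a row does not reach is not made up. A row lasts 1/12 s, in which the tool goes at most 41.7 mm and 7.16 degrees, less where a joint would pass 70% of its speed; a pose out of reach is approached as far as the arm can. A call with a gripper value outside its range is refused whole. "grip" is the opening, from 0 (shut) to 1 (fully open), set as the call begins (left out, the last holds). The fingers move at their own pace and stop on an object; the grip force is fixed at half the most. Time passes only in rows, so rows that do not move let the fingers close. It gives the time, the measured TCP pose, the force and the opening at its end, in the units of the state.
- env.state(): the state, without advancing time (a new reading comes with each control period).
- env.read_camera(name): name is "scene" or "top" or "wrist"; returns the picture (480x640x3 uint8, red, green, blue); there is no depth.
- env.calibration(name): a dict with "intrinsics" (3x3 intrinsics, pixels), "rvec" (rotation vector, rad) and "tvec" (3), from world to camera coordinates, as OpenCV has them. Camera axes: x right, y down, z forward; pixel columns grow to the right and rows downward; lengths in mm; the calibration is good to about 2 mm. A picture is of the moment at which its call begins: read the wrist's pose just before it. calibration takes no time and is no camera call; for the wrist camera it gives the pose at the moment of the call.
- env.job_done(): hands the job in, once; it reports no verdict.
Trained networks look in the newest picture that a camera, given by its name, has taken for a name from the list of things; names that differ only in an ending like _2 or _b are one class to them, and where a whole thing is asked for, a point or a joint stands for the part that bears it (a point fixed in the world has none). Each returns a list of dicts, best first, with "conf" (0 to 1); they miss things now and then, are a little off and sometimes report something else, mostly with a low value. They report only what shows in the picture. A call takes as long as a camera call.
- env.trace(query, camera): "pixels" (480x640 bool, what is visible of it) and "pixel" ([column, row] in pixels, amid what is visible of it).
- env.place_of(query, camera): "pixel" ([column, row] in pixels: a listed point, or the origin of a listed thing).
The state is a dict: "t": time; "joints": joint angles; "qvel": joint speeds; "tau": joint torques, N m; "eef_pos": TCP position; "tcp_rot": TCP orientation; "ft_force": force on the tool from outside, world axes, zero at the start; "moment": the same for the moment, N m; "opening": opening from 0.0 (shut) to 1.0 (fully open).
Only numpy, scipy, OpenCV 4.12 (cv2) and the standard library are available. Lean on these libraries where they do the work, as an engineer would, in place of code of your own. Each camera call takes 0.05 s, during which the arm holds its last target.

## Working session

There is one attempt and no reset: what is moved stays moved. The work goes in short steps, Python scripts to look and compute and a tool call to move; the robot and the scene stay as the last step left them, time stands still between calls to the robot, and variables do not carry over. Pictures are saved under pics/ and viewed, and the job is handed in when it is done.

Besides the shell and the picture viewer there is one more tool, called after "Call:" in YAML: its name, and indented under it one key for each argument. drive_tool: Moves the arm, as the interface text tells. Its arguments: {"type":"object","properties":{"commands":{"type":"array"},"grip":{"type":"number"}},"required":["commands"]}

```bash
mkdir -p pics
cat > h.py <<'E'
import numpy as np,cv2
from cell import env
def ray(cam,px):
    c=env.calibration(cam);K=np.array(c["intrinsics"]);R=cv2.Rodrigues(np.array(c["rvec"],float))[0];t=np.array(c["tvec"],float).ravel()
    d=R.T@np.linalg.inv(K)@np.array([px[0],px[1],1.]);o=-R.T@t
    return o,d
def at(cam,px,z):
    o,d=ray(cam,px);return o+d*(z-o[2])/d[2]
def proj(cam,P):
    c=env.calibration(cam)
    return cv2.projectPoints(np.array(P,float).reshape(-1,1,3),np.array(c["rvec"],float),np.array(c["tvec"],float),np.array(c["intrinsics"],float),None)[0].reshape(-1,2)
def shot(cam,name):
    im=env.read_camera(cam);cv2.imwrite(f"pics/{name}.png",im[:,:,::-1]);return im
E
python3 - <<'E'
from h import *
s=env.state();print(s)
for cam in("top","scene"):
    shot(cam,cam+"0")
    print(cam,ray(cam,(320,240)))
    for q,z in(("damp_box",0),("ware_board",138),("left_cleat",147),("right_cleat",147),("catch_pivot",130),("catch_peg",169),("lid",107),("bowl",0),("slip_jar",0),("clay_block",0)):
        r=env.place_of(q,cam)
        print(q,[(np.round(d["pixel"],1),round(d["conf"],2),np.round(at(cam,d["pixel"],z)[:2],1)) for d in r[:2]])
E
```

```text
{'t': 0.0, 'joints': array([-1.21858886e+00,  4.91563870e-01,  1.55941088e+00, -2.03039346e-05,
        1.09172136e+00, -1.05640796e-01]), 'qvel': array([ 0.00109869,  0.00149474,  0.00078312,  0.00110142, -0.00154823,
        0.00084082]), 'tau': array([-2.63201648e-03, -6.12645864e+01, -2.58185130e+01,  6.91350410e-02,
        4.81779815e-02, -1.10079839e-04]), 'eef_pos': array([ 276.17480843, -560.41383853,  214.07235715]), 'tcp_rot': array([-3.14049345e+00, -9.84463050e-05,  4.57857576e-01]), 'ft_force': array([0.39572073, 0.19960661, 0.71964745]), 'moment': array([ 0.04314482,  0.01632974, -0.02209348]), 'opening': 0.9998549199336617}
top (array([ 258.48235512,  -15.10535245, 1648.11947975]), array([ 0.20318234,  0.00899992, -0.9791111 ]))
damp_box [(array([340.9, 251.8]), 0.57, array([566.7, -64.3]))]
ware_board [(array([336.7, 247.8]), 0.68, array([551.7, -48.2])), (array([465.3, 238.6]), 0.68, array([ 591.5, -403.4]))]
left_cleat [(array([294.7, 222.9]), 0.93, array([615.7,  70.7]))]
right_cleat [(array([384.6, 234.7]), 0.92, array([ 591.9, -178.9]))]
catch_pivot [(array([268
[... 313 characters left out ...]
(array([1641.59533537,  163.36848245,  893.41521721]), array([-0.79869959, -0.11065985, -0.59184255]))
damp_box []
ware_board [(array([291.8, 228. ]), 0.95, array([579. , -61.6]))]
left_cleat [(array([337.8, 236.9]), 0.79, array([613.7,  68. ]))]
right_cleat [(array([247.8, 224.4]), 0.77, array([ 592.8, -180.4]))]
catch_pivot [(array([366.1, 245.2]), 0.8, array([616. , 143.4]))]
catch_peg [(array([369.2, 216.1]), 0.77, array([535.7, 144.2]))]
lid []
bowl [(array([467.6, 274.9]), 0.71, array([538.7, 433.9]))]
slip_jar [(array([192.9, 228.8]), 0.84, array([ 437. , -415.6]))]
clay_block [(array([160.8, 264.9]), 0.71, array([ 625.9, -442.9])), (array([362.2, 246.9]), 0.7, array([451.8, 128.8]))]
```

View pics/top0.png

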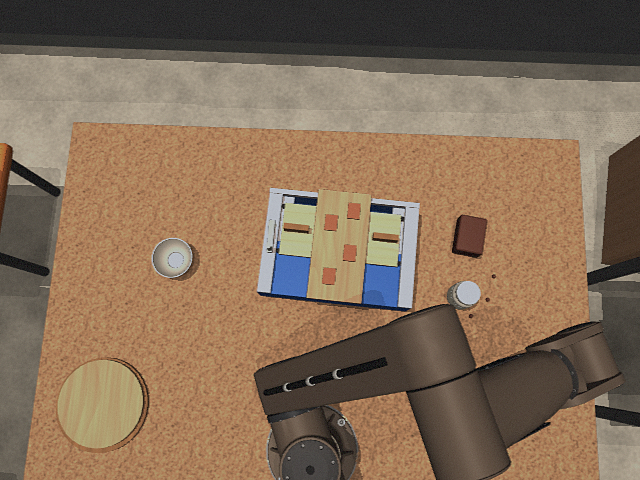

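View pics/scene0.png

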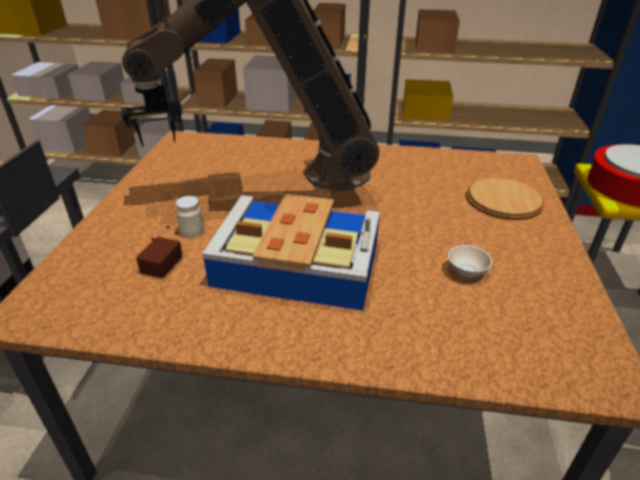

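The pictures show the box in the middle of the table: left cleat near (295,228) in the top view, right cleat near (385,237), and the catch at (270,240). I'll go over it for a closer look with the wrist camera.

Call:
drive_tool:
  commands:
    - {"dx": 15,"dy": 30,"dz": 20,"yaw": -7}
    - {"dx": 17,"dy": 33,"dz": 14,"yaw": -7}
    - {"dx": 17,"dy": 34,"dz": 12,"yaw": -7}
    - {"dx": 17,"dy": 34,"dz": 12,"yaw": -7}
    - {"dx": 17,"dy": 34,"dz": 12,"yaw": -3}
  grip: 0

```text
t: 1.52
eef_pos: [359.6, -394.1, 285.3]
tcp_rot: [3.141, -0.0, -0.091]
ft_force: [-0.1, 0.2, -0.5]
opening: 0.706
```

Call:
drive_tool:
  commands:
    - {"dx": 17,"dy": 34,"dz": 12}
    - {"dx": 17,"dy": 34,"dz": 12}
    - {"dx": 17,"dy": 34,"dz": 12}
    - {"dx": 17,"dy": 34,"dz": 12}
    - {"dx": 17,"dy": 34,"dz": 12}

```text
invalid input
```

Call:
drive_tool:
  commands:
    - {"dx": 17,"dy": 34,"dz": 12}
    - {"dx": 17,"dy": 34,"dz": 12}
    - {"dx": 17,"dy": 34,"dz": 12}
    - {"dx": 17,"dy": 34,"dz": 12}
    - {"dx": 17,"dy": 34,"dz": 0}

```text
invalid input
```

Run:
```python
from h import *
s=env.state();print(s['t'],s['eef_pos'],s['tcp_rot'],s['ft_force'],s['opening'])
cam="wrist"
shot(cam,"w1");print(ray(cam,(320,240)))
for q,z in(("damp_box",0),("ware_board",138),("left_cleat",147),("right_cleat",147),("catch_pivot",130),("catch_peg",169)):
        r=env.place_of(q,cam)
        print(q,[(np.round(d["pixel"],1),round(d["conf"],2),np.round(at(cam,d["pixel"],z)[:2],1)) for d in r[:2]])
```

```text
1.5167 [ 359.62318327 -394.05665456  285.2764495 ] [ 3.14135405e+00 -1.66912002e-04 -9.07719823e-02] [-0.10576381  0.18090516 -0.455221  ] 0.7060321030193903
(array([ 446.49128324, -397.09265684,  458.60027726]), array([-0.28467974,  0.01579969, -0.95859408]))
damp_box [(array([16.4, 61.5]), 0.9, array([560.5, -50.6]))]
ware_board []
left_cleat []
right_cleat []
catch_pivot []
catch_peg []
```

View pics/w1.png

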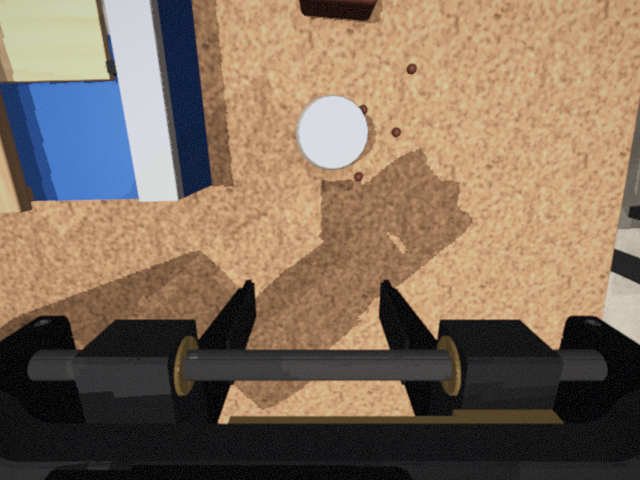

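All rows seem to need all four keys.

Call:
drive_tool:
  commands:
    - {"dx": 15,"dy": 34,"dz": 12,"yaw": 0}
    - {"dx": 15,"dy": 34,"dz": 12,"yaw": 0}
    - {"dx": 15,"dy": 34,"dz": 12,"yaw": 0}
    - {"dx": 15,"dy": 34,"dz": 12,"yaw": 0}
    - {"dx": 15,"dy": 34,"dz": 12,"yaw": 0}

```text
t: 2.28
eef_pos: [434.3, -225.2, 344.7]
tcp_rot: [-3.141, 0.001, -0.085]
ft_force: [1.1, 0.4, 0.2]
opening: 0.063
```

Call:
drive_tool:
  commands:
    - {"dx": 15,"dy": 34,"dz": 8,"yaw": 0}
    - {"dx": 15,"dy": 34,"dz": 8,"yaw": 0}
    - {"dx": 15,"dy": 34,"dz": 0,"yaw": 0}
    - {"dx": 15,"dy": 34,"dz": 0,"yaw": 0}
    - {"dx": 10,"dy": 34,"dz": 0,"yaw": 0}

```text
t: 2.7
eef_pos: [505.3, -55.0, 360.1]
tcp_rot: [-3.142, 0.001, -0.085]
ft_force: [0.3, -0.8, -0.2]
opening: 0.005
```

```bash
cat > look.py <<'E'
from h import *
import sys
s=env.state();print(s['t'],s['eef_pos'],s['tcp_rot'],s['ft_force'],s['opening'])
cam="wrist"
shot(cam,sys.argv[1]);print(ray(cam,(320,240)))
for q,z in(("damp_box",0),("ware_board",138),("left_cleat",147),("right_cleat",147),("catch_pivot",130),("catch_peg",169)):
        r=env.place_of(q,cam)
        print(q,[(np.round(d["pixel"],1),round(d["conf"],2),np.round(at(cam,d["pixel"],z)[:2],1)) for d in r[:2]])
E
python3 look.py w2
```

```text
2.7 [505.28678718 -54.99251549 360.11933668] [-3.14158916e+00  5.83642211e-04 -8.45455570e-02] [ 0.32187066 -0.81820792 -0.22051607] 0.004857915209614411
(array([590.98384944, -57.90478341, 530.48218499]), array([-0.28779684,  0.01657929, -0.95764968]))
damp_box [(array([315.7, 160.2]), 0.86, array([555.5, -55.1]))]
ware_board [(array([316.1, 164.6]), 0.77, array([559.2, -58.4]))]
left_cleat [(array([195.1, 131. ]), 0.86, array([604.7,  64.5]))]
right_cleat [(array([429.1, 125.4]), 0.55, array([ 589.6, -182.3]))]
catch_pivot [(array([137. , 125.1]), 0.72, array([617. , 131.3])), (array([  8.2, 209.4]), 0.19, array([537.6, 304.9]))]
catch_peg [(array([130.6, 196.2]), 0.81, array([545.4, 135.9]))]
```

View pics/w2.png

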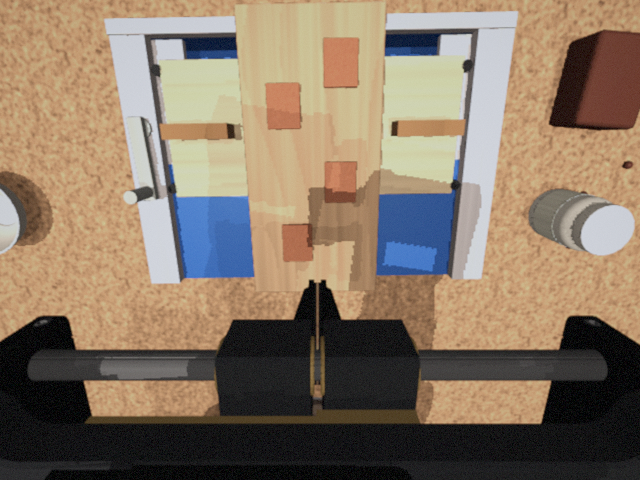

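Run:
```python
from h import *
from scipy.optimize import least_squares
# refine pixel corners at wrist picture w2
P=[((150,284),(-150,215,116)),((484,278),(-150,-215,116)),((108,20),(150,215,116)),((516,12),(150,-215,116))]
def w(b,q): c,s=np.cos(b[2]),np.sin(b[2]); return [b[0]+c*q[0]-s*q[1],b[1]+s*q[0]+c*q[1],q[2]]
for p,q in P: print(q,at("wrist",p,116).round(1))
f=lambda b:(proj("wrist",[w(b,q) for _,q in P])-np.array([p for p,_ in P])).ravel()
r=least_squares(f,[560,-55,-.08]);print(r.x,np.degrees(r.x[2]),r.fun.round(1))
for cx in [(185,131),(430,129)]: pass
b=r.x
for n,px,z in(("L",(197,125.5),147),("R",(429,121.5),147),("peg",(131,197),169),("piv",(142,128),130)):
    X=at("wrist",px,z);d=X[:2]-b[:2];c,s=np.cos(b[2]),np.sin(b[2]);print(n,X.round(1),(c*d[0]+s*d[1]).round(1),(-s*d[0]+c*d[1]).round(1))
im=cv2.imread("pics/w2.png");cv2.imwrite("pics/w2c.png",cv2.resize(im[90:220,100:500],(800,260),interpolation=cv2.INTER_CUBIC))
```

```text
(-150, 215, 116) [423.7 168.3 116. ]
(-150, -215, 116) [ 394.7 -265.7  116. ]
(150, 215, 116) [722.9 143.2 116. ]
(150, -215, 116) [ 693.7 -281.5  116. ]
[ 5.58637008e+02 -5.89160208e+01 -6.80576477e-02] -3.899415975656722 [ 2.  -0.1 -1.9  0.4 -2.1  0.2  2.1 -0.1]
L [610.1  60.2 147. ] 43.3 122.3
R [ 593.2 -182.9  147. ] 42.9 -121.3
peg [544.5 135.7 169. ] -27.3 193.2
piv [613.7 126.4 130. ] 42.3 188.7
```

View pics/w2c.png

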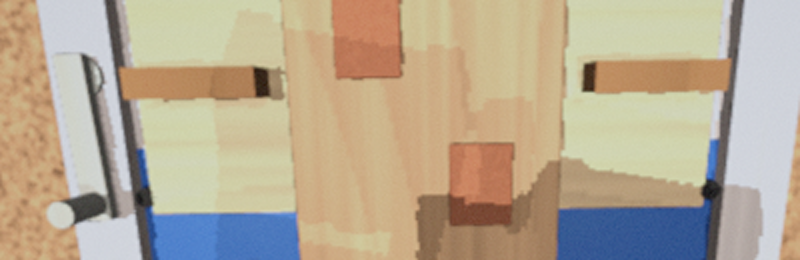

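Call:
drive_tool:
  commands:
    - {"dx": 14,"dy": 24,"dz": -24,"yaw": 1}
    - {"dx": 14,"dy": 24,"dz": -28,"yaw": 0}
    - {"dx": 14,"dy": 24,"dz": -28,"yaw": 0}
    - {"dx": 14,"dy": 24,"dz": -28,"yaw": 0}
    - {"dx": 14,"dy": 23,"dz": -28,"yaw": 0}

```text
t: 3.47
eef_pos: [574.8, 62.9, 223.4]
tcp_rot: [3.141, -0.0, -0.068]
ft_force: [0.8, -0.9, -0.4]
opening: 0.001
```

Call:
drive_tool:
  commands:
    - {"dx": 0,"dy": 0,"dz": -28,"yaw": 0}
    - {"dx": 0,"dy": 0,"dz": -28,"yaw": 0}
    - {"dx": 0,"dy": 0,"dz": -20,"yaw": 0}
    - {"dx": 0,"dy": 0,"dz": -14,"yaw": 0}
    - {"dx": 0,"dy": 0,"dz": -6,"yaw": 0}

```text
t: 3.88
eef_pos: [573.6, 61.9, 126.5]
tcp_rot: [3.141, 0.003, -0.068]
ft_force: [0.2, -0.1, 0.2]
opening: 0.002
```

Run:
```python
from h import *
s=env.state();print(s['t'],s['eef_pos'],s['tcp_rot'],s['ft_force'])
a=shot("wrist","w3");b=shot("scene","s3")
cv2.imwrite("pics/m3.png",np.hstack([cv2.resize(a,(400,300)),cv2.resize(b[150:330,180:420],(400,300))])[:,:,::-1])
for q in("left_cleat","right_cleat"):
  print([(np.round(d["pixel"],1),round(d["conf"],2),np.round(at("scene",d["pixel"],147)[:2],1)) for d in env.place_of(q,"scene")[:2]])
```

```text
3.8833 [573.59569951  61.85654783 126.48979157] [ 3.14122294e+00  3.12382030e-03 -6.77278774e-02] [ 0.16462295 -0.12920216  0.23076568]
[(array([339.4, 235.3]), 0.94, array([605.9,  71.4]))]
[(array([250.2, 222.4]), 0.71, array([ 582.4, -176.4]))]
```

View pics/m3.png

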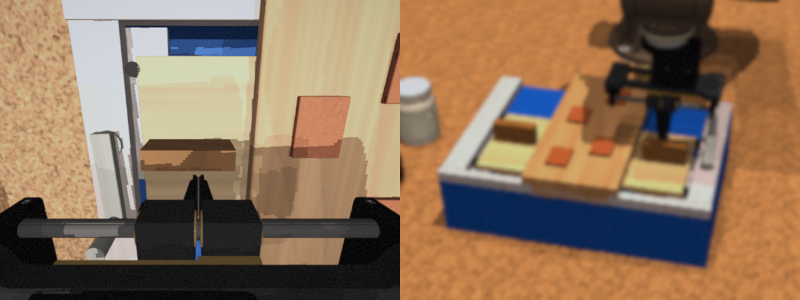

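Fingers are behind the left cleat, clear of board and peg. Approaching slowly.

Call:
drive_tool:
  commands:
    - {"dx": 3,"dy": 0,"dz": 0,"yaw": 0}
    - {"dx": 3,"dy": 0,"dz": 0,"yaw": 0}
    - {"dx": 2,"dy": 0,"dz": 0,"yaw": 0}
    - {"dx": 1,"dy": 0,"dz": 0,"yaw": 0}
    - {"dx": 1,"dy": 0,"dz": 0,"yaw": 0}

```text
t: 4.5
eef_pos: [584.5, 63.4, 128.9]
tcp_rot: [3.142, -0.0, -0.066]
ft_force: [-1.1, -0.8, 0.5]
opening: 0.005
```

Call:
drive_tool:
  commands:
    - {"dx": 1,"dy": 0,"dz": 0,"yaw": 0}
    - {"dx": 1,"dy": 0,"dz": 0,"yaw": 0}
    - {"dx": 1,"dy": 0,"dz": 0,"yaw": 0}
    - {"dx": 1,"dy": 0,"dz": 0,"yaw": 0}

```text
t: 4.83
eef_pos: [587.9, 63.3, 128.6]
tcp_rot: [3.141, 0.001, -0.066]
ft_force: [-4.1, -1.4, 2.6]
opening: 0.004
```

Call:
drive_tool:
  commands:
    - {"dx": 1,"dy": 0,"dz": 0,"yaw": 0}
    - {"dx": 1,"dy": 0,"dz": 0,"yaw": 0}
    - {"dx": 1,"dy": 0,"dz": 0,"yaw": 0}

```text
t: 5.08
eef_pos: [589.6, 63.2, 128.5]
tcp_rot: [3.141, 0.004, -0.066]
ft_force: [-13.7, -2.4, 7.9]
opening: 0.0
```

It has bound (13.7 N), so I'm backing off at once.

Call:
drive_tool:
  commands:
    - {"dx": -4,"dy": 0,"dz": 0,"yaw": 0}

```text
t: 5.17
eef_pos: [587.3, 63.3, 128.6]
tcp_rot: [3.141, 0.0, -0.066]
ft_force: [1.3, -0.1, 0.2]
opening: 0.001
```

```bash
python3 look.py w4
```

```text
5.1667 [587.34606461  63.2784577  128.61303826] [ 3.14141485e+00  3.81052954e-04 -6.58709082e-02] [ 1.34737864 -0.09588938  0.20182815] 0.000976768625176967
(array([671.83950049,  57.74391362, 299.13210669]), array([-0.28741795,  0.00988731, -0.95785592]))
damp_box [(array([447.4, 257. ]), 0.89, array([558.4, -54.9]))]
ware_board [(array([540.5, 336.5]), 0.89, array([562.6, -54.6]))]
left_cleat []
right_cleat [(array([161.9, 430.5]), 0.36, array([522.6, 153.9]))]
catch_pivot [(array([176.5, 257.3]), 0.81, array([617.4, 134.5]))]
catch_peg [(array([159.3, 428.8]), 0.6, array([545.3, 141. ]))]
```

View pics/w4.png

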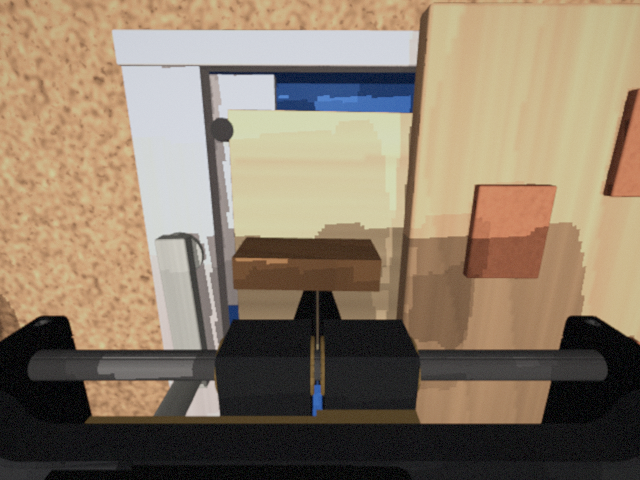

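The left side bound after roughly 3 mm. Now over to the right cleat.

Call:
drive_tool:
  commands:
    - {"dx": -10,"dy": 0,"dz": 12,"yaw": 0}
    - {"dx": 0,"dy": 0,"dz": 36,"yaw": 0}
    - {"dx": -4,"dy": -40,"dz": 0,"yaw": 0}
    - {"dx": -4,"dy": -40,"dz": 0,"yaw": 0}
    - {"dx": -4,"dy": -40,"dz": 0,"yaw": 0}

```text
t: 5.93
eef_pos: [565.3, -57.5, 177.3]
tcp_rot: [3.141, -0.002, -0.064]
ft_force: [0.5, -0.8, 0.3]
opening: 0.002
```

Call:
drive_tool:
  commands:
    - {"dx": -4,"dy": -40,"dz": 0,"yaw": 0}
    - {"dx": -4,"dy": -40,"dz": 0,"yaw": 0}
    - {"dx": -3,"dy": -30,"dz": 0,"yaw": 0}
    - {"dx": 0,"dy": -13,"dz": 0,"yaw": 0}
    - {"dx": 0,"dy": 0,"dz": -8,"yaw": 0}

```text
t: 6.35
eef_pos: [554.8, -182.4, 169.5]
tcp_rot: [3.14, -0.003, -0.069]
ft_force: [-0.2, 0.2, 0.3]
opening: 0.006
```

```bash
python3 look.py w5
```

```text
6.35 [ 554.79865092 -182.44182796  169.52163883] [ 3.14040845e+00 -2.50908017e-03 -6.89759066e-02] [-0.15026631  0.18411937  0.30789853] 0.00590699050600282
(array([ 639.07735445, -186.19613911,  337.63773494]), array([-0.28811096,  0.01089728, -0.95763674]))
damp_box [(array([192.5, 228.7]), 0.88, array([557.7, -53.2]))]
ware_board [(array([115.3, 277.9]), 0.84, array([562.6, -52.3]))]
left_cleat [(array([190.3, 226.8]), 0.48, array([ 594.5, -108.2]))]
right_cleat [(array([310.9, 227.4]), 0.67, array([ 589.7, -177. ])), (array([114. , 279.6]), 0.46, array([565. , -56.5]))]
catch_pivot []
catch_peg []
```

View pics/w5.png

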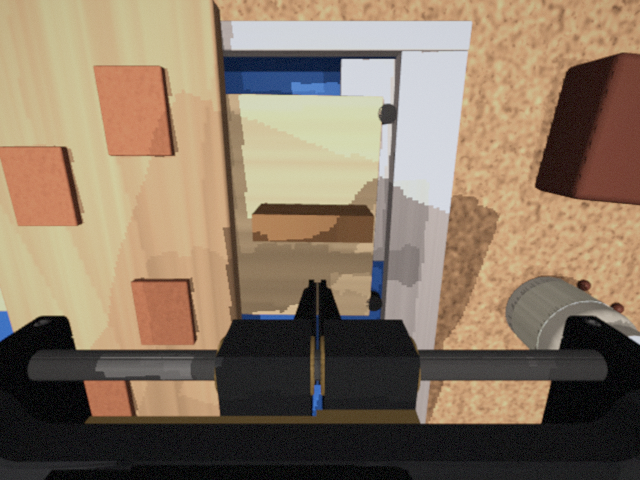

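Call:
drive_tool:
  commands:
    - {"dx": 0,"dy": 0,"dz": -25,"yaw": 0}
    - {"dx": 0,"dy": 0,"dz": -16,"yaw": 0}
    - {"dx": 2,"dy": 0,"dz": 0,"yaw": 0}
    - {"dx": 2,"dy": 0,"dz": 0,"yaw": 0}
    - {"dx": 2,"dy": 0,"dz": 0,"yaw": 0}

```text
t: 7.12
eef_pos: [561.0, -179.5, 128.7]
tcp_rot: [3.141, -0.001, -0.065]
ft_force: [-0.4, -1.2, 0.5]
opening: 0.005
```

Call:
drive_tool:
  commands:
    - {"dx": 1,"dy": 0,"dz": 0,"yaw": 0}
    - {"dx": 1,"dy": 0,"dz": 0,"yaw": 0}
    - {"dx": 1,"dy": 0,"dz": 0,"yaw": 0}

```text
t: 7.37
eef_pos: [563.6, -179.7, 128.4]
tcp_rot: [3.141, -0.001, -0.066]
ft_force: [0.8, -0.2, -0.3]
opening: 0.004
```

Call:
drive_tool:
  commands:
    - {"dx": 1,"dy": 0,"dz": 0,"yaw": 0}
    - {"dx": 1,"dy": 0,"dz": 0,"yaw": 0}

```text
t: 7.53
eef_pos: [565.4, -179.7, 127.9]
tcp_rot: [3.141, -0.0, -0.066]
ft_force: [-0.2, 0.2, -0.8]
opening: 0.009
```

Call:
drive_tool:
  commands:
    - {"dx": 1,"dy": 0,"dz": 0,"yaw": 0}
    - {"dx": 1,"dy": 0,"dz": 0,"yaw": 0}

```text
t: 7.7
eef_pos: [567.3, -179.7, 127.7]
tcp_rot: [3.142, -0.0, -0.066]
ft_force: [0.8, -0.4, 0.1]
opening: 0.002
```

Call:
drive_tool:
  commands:
    - {"dx": 1,"dy": 0,"dz": 0,"yaw": 0}
    - {"dx": 0.5,"dy": 0,"dz": 0,"yaw": 0}

```text
t: 7.87
eef_pos: [568.9, -179.7, 127.6]
tcp_rot: [3.142, 0.0, -0.066]
ft_force: [1.0, -0.5, -0.2]
opening: 0.006
```

Call:
drive_tool:
  commands:
    - {"dx": 0.5,"dy": 0,"dz": 0,"yaw": 0}
    - {"dx": 0.5,"dy": 0,"dz": 0,"yaw": 0}

```text
t: 8.03
eef_pos: [569.3, -179.7, 127.6]
tcp_rot: [3.142, 0.001, -0.066]
ft_force: [-3.7, -1.3, 2.2]
opening: 0.005
```

Call:
drive_tool:
  commands:
    - {"dx": 1,"dy": 0,"dz": 0,"yaw": 0}
    - {"dx": 1,"dy": 0,"dz": 0,"yaw": 0}

```text
t: 8.2
eef_pos: [571.6, -179.8, 127.6]
tcp_rot: [3.141, 0.0, -0.066]
ft_force: [-2.5, -2.0, 0.6]
opening: 0.004
```

Call:
drive_tool:
  commands:
    - {"dx": 1,"dy": 0,"dz": 0,"yaw": 0}
    - {"dx": 1,"dy": 0,"dz": 0,"yaw": 0}

```text
t: 8.37
eef_pos: [573.8, -179.8, 127.6]
tcp_rot: [3.141, 0.0, -0.066]
ft_force: [-3.7, -1.8, -0.1]
opening: 0.004
```

Call:
drive_tool:
  commands:
    - {"dx": 0.5,"dy": 0,"dz": 0,"yaw": 0}
    - {"dx": 0.5,"dy": 0,"dz": 0,"yaw": 0}

```text
t: 8.53
eef_pos: [574.8, -179.7, 127.6]
tcp_rot: [3.141, 0.0, -0.066]
ft_force: [-2.4, -1.8, 0.1]
opening: 0.004
```

Call:
drive_tool:
  commands:
    - {"dx": 0.5,"dy": 0,"dz": 0,"yaw": 0}
    - {"dx": 0.5,"dy": 0,"dz": 0,"yaw": 0}

```text
t: 8.7
eef_pos: [575.8, -179.7, 127.6]
tcp_rot: [3.141, 0.0, -0.066]
ft_force: [-2.2, -0.3, -0.0]
opening: 0.002
```

Call:
drive_tool:
  commands:
    - {"dx": 0.5,"dy": 0,"dz": 0,"yaw": 0}
    - {"dx": 0.5,"dy": 0,"dz": 0,"yaw": 0}

```text
t: 8.87
eef_pos: [576.7, -179.7, 127.6]
tcp_rot: [3.141, 0.0, -0.066]
ft_force: [-3.4, -2.1, 0.9]
opening: 0.004
```

Call:
drive_tool:
  commands:
    - {"dx": 0.5,"dy": 0,"dz": 0,"yaw": 0}

```text
t: 8.95
eef_pos: [577.1, -179.7, 127.6]
tcp_rot: [3.141, 0.001, -0.066]
ft_force: [-5.9, -2.3, 0.8]
opening: 0.003
```

Right end advanced about 8 mm without binding hard. Back to the left.

Call:
drive_tool:
  commands:
    - {"dx": -10,"dy": 0,"dz": 12,"yaw": 0}
    - {"dx": 0,"dy": 0,"dz": 36,"yaw": 0}
    - {"dx": 2,"dy": 40,"dz": 0,"yaw": 0}
    - {"dx": 2,"dy": 40,"dz": 0,"yaw": 0}
    - {"dx": 2,"dy": 40,"dz": 0,"yaw": 0}

```text
t: 9.37
eef_pos: [573.7, -58.5, 176.4]
tcp_rot: [-3.141, -0.002, -0.068]
ft_force: [0.6, 0.3, 0.2]
opening: 0.006
```

Call:
drive_tool:
  commands:
    - {"dx": 2,"dy": 40,"dz": 0,"yaw": 0}
    - {"dx": 2,"dy": 40,"dz": 0,"yaw": 0}
    - {"dx": 2,"dy": 33,"dz": 0,"yaw": 0}
    - {"dx": 2,"dy": 10,"dz": 0,"yaw": 0}
    - {"dx": 0,"dy": 0,"dz": -12,"yaw": 0}

```text
t: 9.78
eef_pos: [582.7, 66.3, 165.5]
tcp_rot: [-3.141, -0.005, -0.062]
ft_force: [0.1, -0.7, 0.4]
opening: 0.001
```

Call:
drive_tool:
  commands:
    - {"dx": 0,"dy": 0,"dz": -24,"yaw": 0}
    - {"dx": 0,"dy": 0,"dz": -12,"yaw": 0}
    - {"dx": 2,"dy": 0,"dz": 0,"yaw": 0}
    - {"dx": 2,"dy": 0,"dz": 0,"yaw": 0}
    - {"dx": 1,"dy": 0,"dz": 0,"yaw": 0}

```text
t: 10.2
eef_pos: [587.3, 63.1, 128.6]
tcp_rot: [-3.141, -0.002, -0.066]
ft_force: [0.8, 0.5, 0.2]
opening: 0.002
```

Call:
drive_tool:
  commands:
    - {"dx": 1,"dy": 0,"dz": 0,"yaw": 0}
    - {"dx": 1,"dy": 0,"dz": 0,"yaw": 0}
    - {"dx": 1,"dy": 0,"dz": 0,"yaw": 0}

```text
t: 10.45
eef_pos: [589.6, 63.3, 128.3]
tcp_rot: [-3.142, -0.001, -0.066]
ft_force: [0.2, 0.4, 0.6]
opening: 0.009
```

Call:
drive_tool:
  commands:
    - {"dx": 1,"dy": 0,"dz": 0,"yaw": 0}
    - {"dx": 1,"dy": 0,"dz": 0,"yaw": 0}
    - {"dx": 1,"dy": 0,"dz": 0,"yaw": 0}

```text
t: 10.7
eef_pos: [592.0, 63.3, 127.8]
tcp_rot: [3.141, 0.001, -0.066]
ft_force: [-2.5, 0.5, 1.9]
opening: 0.002
```

Call:
drive_tool:
  commands:
    - {"dx": 1,"dy": 0,"dz": 0,"yaw": 0}
    - {"dx": 1,"dy": 0,"dz": 0,"yaw": 0}

```text
t: 10.87
eef_pos: [594.2, 63.3, 127.7]
tcp_rot: [3.141, 0.0, -0.066]
ft_force: [-2.0, -0.9, 1.4]
opening: 0.006
```

Call:
drive_tool:
  commands:
    - {"dx": 1,"dy": 0,"dz": 0,"yaw": 0}
    - {"dx": 0.5,"dy": 0,"dz": 0,"yaw": 0}
    - {"dx": 0.5,"dy": 0,"dz": 0,"yaw": 0}

```text
t: 11.12
eef_pos: [596.3, 63.3, 127.6]
tcp_rot: [3.141, 0.0, -0.066]
ft_force: [-3.0, -1.0, 1.0]
opening: 0.005
```

Call:
drive_tool:
  commands:
    - {"dx": 0.5,"dy": 0,"dz": 0,"yaw": 0}

```text
t: 11.2
eef_pos: [596.8, 63.3, 127.6]
tcp_rot: [3.141, 0.0, -0.066]
ft_force: [-3.3, -1.7, 1.9]
opening: 0.004
```

Call:
drive_tool:
  commands:
    - {"dx": -10,"dy": 0,"dz": 12,"yaw": 0}
    - {"dx": 0,"dy": 0,"dz": 36,"yaw": 0}
    - {"dx": -3,"dy": -40,"dz": 0,"yaw": 0}
    - {"dx": -3,"dy": -40,"dz": 0,"yaw": 0}
    - {"dx": -3,"dy": -40,"dz": 0,"yaw": 0}

```text
t: 11.62
eef_pos: [578.1, -57.5, 176.3]
tcp_rot: [3.141, -0.002, -0.064]
ft_force: [1.2, 0.1, 0.3]
opening: 0.003
```

Call:
drive_tool:
  commands:
    - {"dx": -3,"dy": -40,"dz": 0,"yaw": 0}
    - {"dx": -3,"dy": -40,"dz": 0,"yaw": 0}
    - {"dx": -3,"dy": -33,"dz": 0,"yaw": 0}
    - {"dx": 0,"dy": -10,"dz": 0,"yaw": 0}
    - {"dx": 0,"dy": 0,"dz": -12,"yaw": 0}

```text
t: 12.03
eef_pos: [569.7, -182.8, 165.2]
tcp_rot: [3.14, -0.004, -0.069]
ft_force: [0.5, 1.4, 0.2]
opening: 0.003
```

Call:
drive_tool:
  commands:
    - {"dx": 0,"dy": 0,"dz": -24,"yaw": 0}
    - {"dx": 0,"dy": 0,"dz": -12,"yaw": 0}
    - {"dx": 2,"dy": 0,"dz": 0,"yaw": 0}
    - {"dx": 2,"dy": 0,"dz": 0,"yaw": 0}
    - {"dx": 1,"dy": 0,"dz": 0,"yaw": 0}

```text
t: 12.45
eef_pos: [574.7, -179.5, 128.5]
tcp_rot: [3.141, -0.001, -0.065]
ft_force: [-0.2, -0.4, -0.1]
opening: 0.005
```

Call:
drive_tool:
  commands:
    - {"dx": 1,"dy": 0,"dz": 0,"yaw": 0}
    - {"dx": 1,"dy": 0,"dz": 0,"yaw": 0}
    - {"dx": 1,"dy": 0,"dz": 0,"yaw": 0}

```text
t: 12.7
eef_pos: [577.1, -179.6, 128.4]
tcp_rot: [3.141, -0.001, -0.066]
ft_force: [0.4, 0.7, -0.0]
opening: 0.008
```

Call:
drive_tool:
  commands:
    - {"dx": 1,"dy": 0,"dz": 0,"yaw": 0}
    - {"dx": 1,"dy": 0,"dz": 0,"yaw": 0}
    - {"dx": 1,"dy": 0,"dz": 0,"yaw": 0}

```text
t: 12.95
eef_pos: [579.6, -179.7, 127.8]
tcp_rot: [3.141, 0.0, -0.066]
ft_force: [-3.3, -0.1, 1.7]
opening: 0.004
```

Call:
drive_tool:
  commands:
    - {"dx": 1,"dy": 0,"dz": 0,"yaw": 0}
    - {"dx": 1,"dy": 0,"dz": 0,"yaw": 0}

```text
t: 13.12
eef_pos: [581.7, -179.7, 127.7]
tcp_rot: [3.141, 0.0, -0.066]
ft_force: [-2.2, -0.4, 1.3]
opening: 0.003
```

Call:
drive_tool:
  commands:
    - {"dx": 1,"dy": 0,"dz": 0,"yaw": 0}
    - {"dx": 0.5,"dy": 0,"dz": 0,"yaw": 0}

```text
t: 13.28
eef_pos: [583.3, -179.8, 127.6]
tcp_rot: [3.141, 0.0, -0.066]
ft_force: [-3.3, -1.8, 1.4]
opening: 0.0
```

Call:
drive_tool:
  commands:
    - {"dx": -10,"dy": 0,"dz": 12,"yaw": 0}
    - {"dx": 0,"dy": 0,"dz": 36,"yaw": 0}
    - {"dx": 2,"dy": 40,"dz": 0,"yaw": 0}
    - {"dx": 2,"dy": 40,"dz": 0,"yaw": 0}
    - {"dx": 2,"dy": 40,"dz": 0,"yaw": 0}

```text
t: 13.7
eef_pos: [579.5, -58.7, 176.2]
tcp_rot: [3.142, -0.002, -0.068]
ft_force: [0.7, -0.3, -0.2]
opening: 0.006
```

Call:
drive_tool:
  commands:
    - {"dx": 2,"dy": 40,"dz": 0,"yaw": 0}
    - {"dx": 3,"dy": 40,"dz": 0,"yaw": 0}
    - {"dx": 3,"dy": 33,"dz": 0,"yaw": 0}
    - {"dx": 2,"dy": 10,"dz": 0,"yaw": 0}
    - {"dx": 0,"dy": 0,"dz": -12,"yaw": 0}

```text
t: 14.12
eef_pos: [590.6, 66.2, 165.3]
tcp_rot: [-3.141, -0.004, -0.062]
ft_force: [0.1, -1.4, 0.4]
opening: 0.002
```

Call:
drive_tool:
  commands:
    - {"dx": 0,"dy": 0,"dz": -24,"yaw": 0}
    - {"dx": 0,"dy": 0,"dz": -12,"yaw": 0}
    - {"dx": 2,"dy": 0,"dz": 0,"yaw": 0}
    - {"dx": 2,"dy": 0,"dz": 0,"yaw": 0}
    - {"dx": 1,"dy": 0,"dz": 0,"yaw": 0}

```text
t: 14.53
eef_pos: [595.2, 63.1, 128.5]
tcp_rot: [-3.142, -0.001, -0.066]
ft_force: [0.3, 0.1, 0.1]
opening: 0.003
```

Call:
drive_tool:
  commands:
    - {"dx": 1,"dy": 0,"dz": 0,"yaw": 0}
    - {"dx": 1,"dy": 0,"dz": 0,"yaw": 0}
    - {"dx": 1,"dy": 0,"dz": 0,"yaw": 0}

```text
t: 14.78
eef_pos: [597.6, 63.3, 128.3]
tcp_rot: [3.142, -0.001, -0.066]
ft_force: [-0.3, 0.7, 0.0]
opening: 0.002
```

Call:
drive_tool:
  commands:
    - {"dx": 1,"dy": 0,"dz": 0,"yaw": 0}
    - {"dx": 1,"dy": 0,"dz": 0,"yaw": 0}

```text
t: 14.95
eef_pos: [599.1, 63.3, 127.9]
tcp_rot: [3.141, 0.0, -0.066]
ft_force: [-3.1, 1.0, 1.5]
opening: 0.003
```

Call:
drive_tool:
  commands:
    - {"dx": 1,"dy": 0,"dz": 0,"yaw": 0}
    - {"dx": 1,"dy": 0,"dz": 0,"yaw": 0}

```text
t: 15.12
eef_pos: [601.2, 63.3, 127.7]
tcp_rot: [3.141, 0.0, -0.066]
ft_force: [-3.4, -0.9, 1.9]
opening: 0.009
```

Call:
drive_tool:
  commands:
    - {"dx": 0.5,"dy": 0,"dz": 0,"yaw": 0}
    - {"dx": 0.5,"dy": 0,"dz": 0,"yaw": 0}

```text
t: 15.28
eef_pos: [602.2, 63.3, 127.6]
tcp_rot: [3.141, 0.0, -0.066]
ft_force: [-2.8, -1.0, 2.1]
opening: 0.004
```

```bash
python3 look.py w6
```

```text
15.2833 [602.23245476  63.33216813 127.62500147] [ 3.14145337e+00  2.40266887e-04 -6.57754326e-02] [-2.79251982 -0.97627277  2.07097291] 0.003874041219078898
(array([687.40657619,  57.72686415, 298.1695597 ]), array([-0.28747634,  0.00983915, -0.95783889]))
damp_box [(array([446.2, 267.4]), 0.9, array([563.8, -53.9]))]
ware_board []
left_cleat []
right_cleat []
catch_pivot [(array([179.4, 283. ]), 0.66, array([618.2, 135.1]))]
catch_peg []
```

View pics/w6.png

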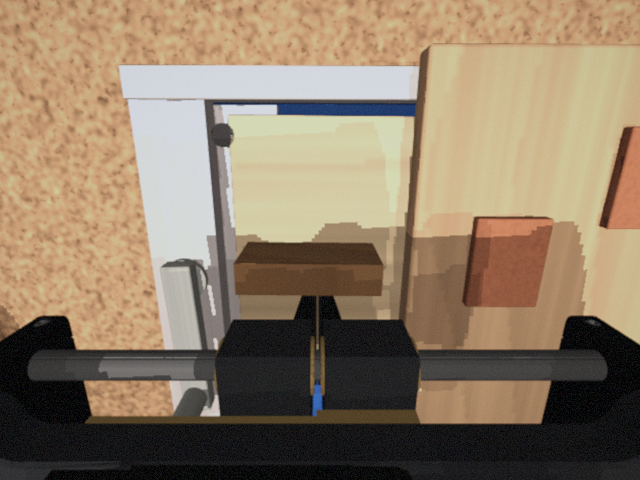

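About 5 mm left at the left end (lid edge at row 114, stop strip at row 100). Right again.

Call:
drive_tool:
  commands:
    - {"dx": -10,"dy": 0,"dz": 12,"yaw": 0}
    - {"dx": 0,"dy": 0,"dz": 36,"yaw": 0}
    - {"dx": -3,"dy": -40,"dz": 0,"yaw": 0}
    - {"dx": -3,"dy": -40,"dz": 0,"yaw": 0}
    - {"dx": -3,"dy": -40,"dz": 0,"yaw": 0}

```text
t: 16.05
eef_pos: [583.4, -57.5, 176.4]
tcp_rot: [3.141, -0.002, -0.064]
ft_force: [0.2, -0.6, -0.2]
opening: 0.001
```

Call:
drive_tool:
  commands:
    - {"dx": -3,"dy": -40,"dz": 0,"yaw": 0}
    - {"dx": -3,"dy": -40,"dz": 0,"yaw": 0}
    - {"dx": -2,"dy": -33,"dz": 0,"yaw": 0}
    - {"dx": 0,"dy": -10,"dz": 0,"yaw": 0}
    - {"dx": 0,"dy": 0,"dz": -12,"yaw": 0}

```text
t: 16.47
eef_pos: [576.0, -182.8, 165.2]
tcp_rot: [3.14, -0.004, -0.069]
ft_force: [0.1, -0.2, -0.2]
opening: 0.005
```

Call:
drive_tool:
  commands:
    - {"dx": 0,"dy": 0,"dz": -24,"yaw": 0}
    - {"dx": 0,"dy": 0,"dz": -12,"yaw": 0}
    - {"dx": 2,"dy": 0,"dz": 0,"yaw": 0}
    - {"dx": 2,"dy": 0,"dz": 0,"yaw": 0}
    - {"dx": 2,"dy": 0,"dz": 0,"yaw": 0}

```text
t: 16.88
eef_pos: [582.1, -179.5, 128.5]
tcp_rot: [3.141, -0.001, -0.065]
ft_force: [-0.2, -0.2, 0.4]
opening: 0.003
```

Call:
drive_tool:
  commands:
    - {"dx": 1,"dy": 0,"dz": 0,"yaw": 0}
    - {"dx": 1,"dy": 0,"dz": 0,"yaw": 0}
    - {"dx": 1,"dy": 0,"dz": 0,"yaw": 0}

```text
t: 17.13
eef_pos: [584.4, -179.6, 128.3]
tcp_rot: [3.141, -0.0, -0.066]
ft_force: [-2.0, -0.3, 1.4]
opening: 0.003
```

Call:
drive_tool:
  commands:
    - {"dx": 1,"dy": 0,"dz": 0,"yaw": 0}
    - {"dx": 1,"dy": 0,"dz": 0,"yaw": 0}

```text
t: 17.3
eef_pos: [586.2, -179.7, 128.0]
tcp_rot: [3.141, 0.0, -0.066]
ft_force: [-2.9, 0.2, 2.5]
opening: 0.005
```

Call:
drive_tool:
  commands:
    - {"dx": 1,"dy": 0,"dz": 0,"yaw": 0}
    - {"dx": 0.5,"dy": 0,"dz": 0,"yaw": 0}

```text
t: 17.47
eef_pos: [587.8, -179.7, 127.7]
tcp_rot: [3.141, 0.0, -0.066]
ft_force: [-2.5, -0.8, 2.0]
opening: 0.007
```

Call:
drive_tool:
  commands:
    - {"dx": 0.5,"dy": 0,"dz": 0,"yaw": 0}
    - {"dx": 0.5,"dy": 0,"dz": 0,"yaw": 0}

```text
t: 17.63
eef_pos: [588.7, -179.7, 127.6]
tcp_rot: [3.141, 0.0, -0.066]
ft_force: [-1.9, -1.4, 1.2]
opening: 0.007
```

```bash
python3 look.py w7
```

```text
17.6333 [ 588.68049953 -179.7363182   127.63566499] [ 3.14141727e+00  2.79107868e-04 -6.57683550e-02] [-1.94334394 -1.39284989  1.24031775] 0.00681167658484981
(array([ 673.84660467, -185.34423811,  298.14471163]), array([-0.28762749,  0.00976758, -0.95779425]))
damp_box [(array([182.9, 274.5]), 0.96, array([559.5, -53. ]))]
ware_board [(array([ 92.2, 367. ]), 0.86, array([561.8, -54.9]))]
left_cleat []
right_cleat [(array([321.9, 283.5]), 0.86, array([ 606.9, -183.3]))]
catch_pivot []
catch_peg []
```

View pics/w7.png

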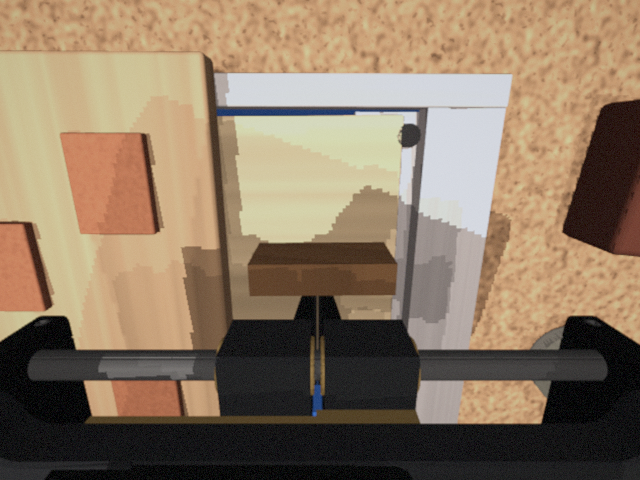

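Right has about 3 mm to go (lid edge row 115, strip row 108). Back to the left.

Call:
drive_tool:
  commands:
    - {"dx": -10,"dy": 0,"dz": 12,"yaw": 0}
    - {"dx": 0,"dy": 0,"dz": 36,"yaw": 0}
    - {"dx": 2,"dy": 40,"dz": 0,"yaw": 0}
    - {"dx": 2,"dy": 40,"dz": 0,"yaw": 0}
    - {"dx": 2,"dy": 40,"dz": 0,"yaw": 0}

```text
t: 18.4
eef_pos: [584.9, -58.7, 176.3]
tcp_rot: [3.142, -0.002, -0.068]
ft_force: [1.1, 0.7, -0.6]
opening: 0.003
```

Call:
drive_tool:
  commands:
    - {"dx": 2,"dy": 40,"dz": 0,"yaw": 0}
    - {"dx": 3,"dy": 40,"dz": 0,"yaw": 0}
    - {"dx": 3,"dy": 33,"dz": 0,"yaw": 0}
    - {"dx": 2,"dy": 10,"dz": 0,"yaw": 0}
    - {"dx": 0,"dy": 0,"dz": -12,"yaw": 0}

```text
t: 18.82
eef_pos: [596.0, 66.2, 165.3]
tcp_rot: [-3.141, -0.004, -0.062]
ft_force: [-0.2, -0.4, -0.1]
opening: 0.003
```

Call:
drive_tool:
  commands:
    - {"dx": 0,"dy": 0,"dz": -24,"yaw": 0}
    - {"dx": 0,"dy": 0,"dz": -12,"yaw": 0}
    - {"dx": 2,"dy": 0,"dz": 0,"yaw": 0}
    - {"dx": 2,"dy": 0,"dz": 0,"yaw": 0}
    - {"dx": 1,"dy": 0,"dz": 0,"yaw": 0}

```text
t: 19.23
eef_pos: [600.7, 63.1, 128.5]
tcp_rot: [-3.142, -0.001, -0.066]
ft_force: [-0.1, 0.3, 0.1]
opening: 0.008
```

Call:
drive_tool:
  commands:
    - {"dx": 1,"dy": 0,"dz": 0,"yaw": 0}
    - {"dx": 1,"dy": 0,"dz": 0,"yaw": 0}
    - {"dx": 1,"dy": 0,"dz": 0,"yaw": 0}

```text
t: 19.48
eef_pos: [603.1, 63.2, 128.3]
tcp_rot: [3.142, -0.001, -0.066]
ft_force: [-0.1, -0.1, 0.2]
opening: 0.003
```

Call:
drive_tool:
  commands:
    - {"dx": 1,"dy": 0,"dz": 0,"yaw": 0}
    - {"dx": 1,"dy": 0,"dz": 0,"yaw": 0}

```text
t: 19.65
eef_pos: [604.6, 63.3, 127.9]
tcp_rot: [3.141, 0.0, -0.066]
ft_force: [-2.8, -0.0, 1.2]
opening: 0.005
```

Call:
drive_tool:
  commands:
    - {"dx": 0.7,"dy": 0,"dz": 0,"yaw": 0}
    - {"dx": 0.5,"dy": 0,"dz": 0,"yaw": 0}

```text
t: 19.82
eef_pos: [605.9, 63.3, 127.7]
tcp_rot: [3.141, 0.0, -0.066]
ft_force: [-2.3, -0.3, 1.8]
opening: 0.004
```

Call:
drive_tool:
  commands:
    - {"dx": 0.5,"dy": 0,"dz": 0,"yaw": 0}
    - {"dx": 0.5,"dy": 0,"dz": 0,"yaw": 0}

```text
t: 19.98
eef_pos: [606.9, 63.3, 127.7]
tcp_rot: [3.141, 0.0, -0.066]
ft_force: [-2.2, -0.1, 1.5]
opening: 0.001
```

Call:
drive_tool:
  commands:
    - {"dx": 0.5,"dy": 0,"dz": 0,"yaw": 0}

```text
t: 20.07
eef_pos: [607.5, 63.3, 127.7]
tcp_rot: [3.141, 0.0, -0.066]
ft_force: [-3.1, -0.1, 1.5]
opening: 0.006
```

Call:
drive_tool:
  commands:
    - {"dx": 0.5,"dy": 0,"dz": 0,"yaw": 0}

```text
t: 20.15
eef_pos: [608.0, 63.3, 127.7]
tcp_rot: [3.141, 0.0, -0.066]
ft_force: [-2.1, -0.1, 2.2]
opening: 0.003
```

Call:
drive_tool:
  commands:
    - {"dx": 0.5,"dy": 0,"dz": 0,"yaw": 0}

```text
t: 20.23
eef_pos: [608.4, 63.3, 127.7]
tcp_rot: [3.141, 0.0, -0.066]
ft_force: [-2.7, -0.8, 1.3]
opening: -0.003
```

```bash
python3 look.py w8
```

```text
20.2333 [608.42511978  63.30668649 127.6763289 ] [ 3.14137759e+00  1.52818313e-04 -6.57427744e-02] [-2.72483759 -0.79575612  1.32311379] -0.002922593007499921
(array([693.55446018,  57.69636601, 298.14733309]), array([-0.28769314,  0.00979271, -0.95777427]))
damp_box [(array([450.4, 276.4]), 0.63, array([560.6, -58.2]))]
ware_board [(array([539.7, 371.9]), 0.84, array([561.9, -56.3]))]
left_cleat [(array([309.2, 279.5]), 0.91, array([629. ,  65.6]))]
right_cleat []
catch_pivot [(array([182.7, 291.2]), 0.77, array([619.5, 134.2]))]
catch_peg []
```

View pics/w8.png

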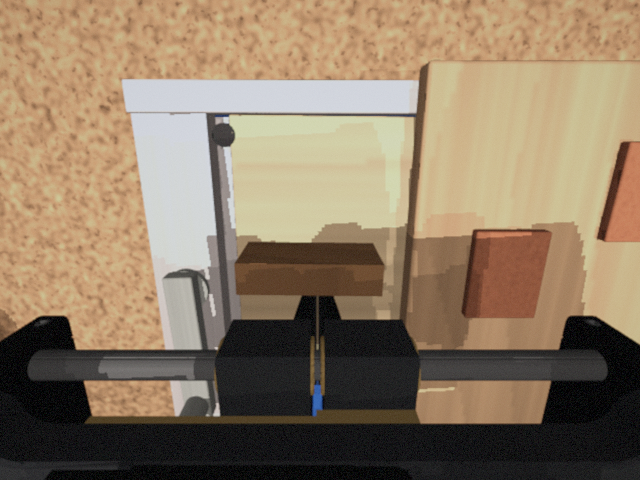

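Left looks almost home (lid edge meets the strip, row 114). Now right to its stop.

Call:
drive_tool:
  commands:
    - {"dx": -10,"dy": 0,"dz": 12,"yaw": 0}
    - {"dx": 0,"dy": 0,"dz": 36,"yaw": 0}
    - {"dx": -3,"dy": -40,"dz": 0,"yaw": 0}
    - {"dx": -3,"dy": -40,"dz": 0,"yaw": 0}
    - {"dx": -3,"dy": -40,"dz": 0,"yaw": 0}

```text
t: 21.0
eef_pos: [589.7, -57.5, 176.4]
tcp_rot: [3.141, -0.002, -0.064]
ft_force: [0.7, -0.7, -0.4]
opening: 0.004
```

Call:
drive_tool:
  commands:
    - {"dx": -3,"dy": -40,"dz": 0,"yaw": 0}
    - {"dx": -3,"dy": -40,"dz": 0,"yaw": 0}
    - {"dx": -2,"dy": -33,"dz": 0,"yaw": 0}
    - {"dx": 0,"dy": -10,"dz": 0,"yaw": 0}
    - {"dx": 0,"dy": 0,"dz": -12,"yaw": 0}

```text
t: 21.42
eef_pos: [582.4, -182.8, 165.2]
tcp_rot: [3.14, -0.004, -0.069]
ft_force: [0.3, 0.1, -0.4]
opening: 0.005
```

Call:
drive_tool:
  commands:
    - {"dx": 0,"dy": 0,"dz": -24,"yaw": 0}
    - {"dx": 0,"dy": 0,"dz": -12,"yaw": 0}
    - {"dx": 2,"dy": 0,"dz": 0,"yaw": 0}
    - {"dx": 1,"dy": 0,"dz": 0,"yaw": 0}
    - {"dx": 1,"dy": 0,"dz": 0,"yaw": 0}

```text
t: 21.83
eef_pos: [586.3, -179.5, 128.5]
tcp_rot: [3.141, -0.001, -0.065]
ft_force: [-0.2, 0.3, -0.7]
opening: -0.0
```

Call:
drive_tool:
  commands:
    - {"dx": 1,"dy": 0,"dz": 0,"yaw": 0}
    - {"dx": 1,"dy": 0,"dz": 0,"yaw": 0}
    - {"dx": 1,"dy": 0,"dz": 0,"yaw": 0}

```text
t: 22.08
eef_pos: [588.9, -179.6, 128.4]
tcp_rot: [3.141, -0.001, -0.066]
ft_force: [0.8, -0.3, -0.1]
opening: 0.006
```

Call:
drive_tool:
  commands:
    - {"dx": 0.5,"dy": 0,"dz": 0,"yaw": 0}
    - {"dx": 0.5,"dy": 0,"dz": 0,"yaw": 0}

```text
t: 22.25
eef_pos: [589.6, -179.6, 127.9]
tcp_rot: [3.141, -0.0, -0.066]
ft_force: [-2.0, -0.2, 1.7]
opening: 0.002
```

Call:
drive_tool:
  commands:
    - {"dx": 0.5,"dy": 0,"dz": 0,"yaw": 0}

```text
t: 22.33
eef_pos: [589.8, -179.6, 127.8]
tcp_rot: [3.142, 0.0, -0.066]
ft_force: [-2.2, -0.2, 0.8]
opening: 0.002
```

Call:
drive_tool:
  commands:
    - {"dx": 0.5,"dy": 0,"dz": 0,"yaw": 0}
    - {"dx": 0.5,"dy": 0,"dz": 0,"yaw": 0}

```text
t: 22.5
eef_pos: [590.8, -179.7, 127.7]
tcp_rot: [3.142, 0.0, -0.066]
ft_force: [-2.6, -0.6, 1.6]
opening: 0.007
```

Call:
drive_tool:
  commands:
    - {"dx": 0.5,"dy": 0,"dz": 0,"yaw": 0}

```text
t: 22.58
eef_pos: [591.3, -179.7, 127.7]
tcp_rot: [3.141, 0.0, -0.066]
ft_force: [-1.6, -0.9, 1.7]
opening: 0.002
```

Call:
drive_tool:
  commands:
    - {"dx": 0.5,"dy": 0,"dz": 0,"yaw": 0}

```text
t: 22.67
eef_pos: [591.9, -179.7, 127.7]
tcp_rot: [3.141, 0.0, -0.066]
ft_force: [-2.4, -1.4, 1.4]
opening: 0.004
```

Call:
drive_tool:
  commands:
    - {"dx": 0.4,"dy": 0,"dz": 0,"yaw": 0}

```text
t: 22.75
eef_pos: [592.3, -179.8, 127.6]
tcp_rot: [3.141, 0.0, -0.066]
ft_force: [-2.4, -0.9, 2.0]
opening: 0.006
```

Call:
drive_tool:
  commands:
    - {"dx": 0.4,"dy": 0,"dz": 0,"yaw": 0}

```text
t: 22.83
eef_pos: [592.6, -179.7, 127.6]
tcp_rot: [3.141, 0.001, -0.066]
ft_force: [-4.7, -1.5, 3.4]
opening: 0.008
```

```bash
python3 look.py w9
```

```text
22.8333 [ 592.57447674 -179.73989456  127.62347342] [ 3.14143330e+00  5.89201936e-04 -6.57839546e-02] [-4.71980706 -1.53394211  3.3882783 ] 0.00822110910182847
(array([ 677.69167871, -185.35105392,  298.10534267]), array([-0.2881843 ,  0.00979394, -0.95762659]))
damp_box [(array([184.9, 278.5]), 0.77, array([559. , -54.1])), (array([323.9, 277.8]), 0.48, array([ 551. , -183.6]))]
ware_board [(array([ 94.6, 373.7]), 0.91, array([561.2, -55.1])), (array([623.6, 179.2]), 0.66, array([ 649.3, -324.7]))]
left_cleat []
right_cleat [(array([321.3, 279.1]), 0.77, array([ 612.9, -183.2]))]
catch_pivot []
catch_peg []
```

View pics/w9.png

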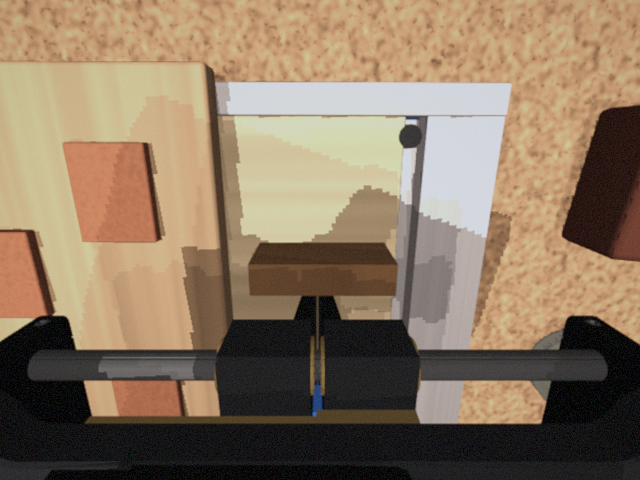

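Call:
drive_tool:
  commands:
    - {"dx": 0.3,"dy": 0,"dz": 0,"yaw": 0}

```text
t: 23.27
eef_pos: [592.7, -179.8, 127.6]
tcp_rot: [3.141, 0.001, -0.066]
ft_force: [-8.0, -2.9, 3.9]
opening: 0.007
```

Call:
drive_tool:
  commands:
    - {"dx": 0.2,"dy": 0,"dz": 0,"yaw": 0}

```text
t: 23.35
eef_pos: [592.7, -179.7, 127.6]
tcp_rot: [3.141, 0.001, -0.066]
ft_force: [-7.8, -2.5, 5.1]
opening: 0.001
```

Right is firmly at its stop (592.7, force up to 8 N with no motion). Left to finish.

Call:
drive_tool:
  commands:
    - {"dx": -10,"dy": 0,"dz": 12,"yaw": 0}
    - {"dx": 0,"dy": 0,"dz": 36,"yaw": 0}
    - {"dx": 2,"dy": 40,"dz": 0,"yaw": 0}
    - {"dx": 2,"dy": 40,"dz": 0,"yaw": 0}
    - {"dx": 2,"dy": 40,"dz": 0,"yaw": 0}

```text
t: 23.77
eef_pos: [589.8, -58.5, 176.2]
tcp_rot: [-3.141, -0.002, -0.068]
ft_force: [-0.3, -0.1, 0.6]
opening: 0.006
```

Call:
drive_tool:
  commands:
    - {"dx": 2,"dy": 40,"dz": 0,"yaw": 0}
    - {"dx": 3,"dy": 40,"dz": 0,"yaw": 0}
    - {"dx": 3,"dy": 33,"dz": 0,"yaw": 0}
    - {"dx": 2,"dy": 10,"dz": 0,"yaw": 0}
    - {"dx": 0,"dy": 0,"dz": -12,"yaw": 0}

```text
t: 24.18
eef_pos: [600.7, 66.4, 165.3]
tcp_rot: [-3.141, -0.005, -0.062]
ft_force: [-0.1, -0.1, 0.4]
opening: 0.002
```

Call:
drive_tool:
  commands:
    - {"dx": 0,"dy": 0,"dz": -24,"yaw": 0}
    - {"dx": 0,"dy": 0,"dz": -12,"yaw": 0}
    - {"dx": 2,"dy": 0,"dz": 0,"yaw": 0}
    - {"dx": 2,"dy": 0,"dz": 0,"yaw": 0}
    - {"dx": 1,"dy": 0,"dz": 0,"yaw": 0}

```text
t: 24.6
eef_pos: [605.3, 63.1, 128.5]
tcp_rot: [-3.141, -0.002, -0.066]
ft_force: [0.5, 0.1, -0.7]
opening: 0.003
```

Call:
drive_tool:
  commands:
    - {"dx": 1,"dy": 0,"dz": 0,"yaw": 0}
    - {"dx": 1,"dy": 0,"dz": 0,"yaw": 0}
    - {"dx": 0.5,"dy": 0,"dz": 0,"yaw": 0}

```text
t: 24.85
eef_pos: [607.2, 63.2, 128.3]
tcp_rot: [-3.142, -0.001, -0.066]
ft_force: [-1.2, -0.5, 1.1]
opening: 0.006
```

Call:
drive_tool:
  commands:
    - {"dx": 0.5,"dy": 0,"dz": 0,"yaw": 0}
    - {"dx": 0.5,"dy": 0,"dz": 0,"yaw": 0}

```text
t: 25.02
eef_pos: [607.8, 63.3, 127.9]
tcp_rot: [3.142, -0.0, -0.066]
ft_force: [0.4, 0.0, 0.8]
opening: 0.003
```

Call:
drive_tool:
  commands:
    - {"dx": 0.4,"dy": 0,"dz": 0,"yaw": 0}
    - {"dx": 0.4,"dy": 0,"dz": 0,"yaw": 0}

```text
t: 25.18
eef_pos: [608.6, 63.4, 127.7]
tcp_rot: [3.142, -0.0, -0.066]
ft_force: [0.3, 0.5, 0.5]
opening: 0.005
```

Call:
drive_tool:
  commands:
    - {"dx": 0.4,"dy": 0,"dz": 0,"yaw": 0}

```text
t: 25.27
eef_pos: [608.9, 63.4, 127.6]
tcp_rot: [3.141, 0.0, -0.066]
ft_force: [-1.3, -0.2, 1.1]
opening: 0.004
```

Call:
drive_tool:
  commands:
    - {"dx": 0.3,"dy": 0,"dz": 0,"yaw": 0}

```text
t: 25.35
eef_pos: [609.0, 63.4, 127.6]
tcp_rot: [3.141, 0.001, -0.066]
ft_force: [-3.1, 0.2, 1.3]
opening: 0.001
```

Call:
drive_tool:
  commands:
    - {"dx": 0.4,"dy": 0,"dz": 0,"yaw": 0}

```text
t: 25.43
eef_pos: [609.3, 63.4, 127.6]
tcp_rot: [3.141, 0.001, -0.066]
ft_force: [-4.0, 0.8, 2.5]
opening: 0.005
```

Call:
drive_tool:
  commands:
    - {"dx": 0.4,"dy": 0,"dz": 0,"yaw": 0}

```text
t: 25.52
eef_pos: [609.5, 63.4, 127.6]
tcp_rot: [3.141, 0.001, -0.066]
ft_force: [-5.5, 1.0, 4.1]
opening: 0.003
```

Call:
drive_tool:
  commands:
    - {"dx": 0.3,"dy": 0,"dz": 0,"yaw": 0}

```text
t: 25.6
eef_pos: [609.5, 63.4, 127.6]
tcp_rot: [3.141, 0.002, -0.066]
ft_force: [-6.5, -0.6, 4.6]
opening: 0.003
```

Left stops solidly at 609.5; the 16.8 mm difference matches a square lid. Now plan the catch swing.

Call:
drive_tool:
  commands:
    - {"dx": -10,"dy": 0,"dz": 10,"yaw": 0}
    - {"dx": -4,"dy": 0,"dz": 35,"yaw": 0}
    - {"dx": 0,"dy": 0,"dz": 35,"yaw": 0}
    - {"dx": 0,"dy": 0,"dz": 35,"yaw": 0}
    - {"dx": 0,"dy": 0,"dz": 35,"yaw": 0}

```text
t: 26.02
eef_pos: [595.7, 63.4, 280.2]
tcp_rot: [3.142, -0.001, -0.066]
ft_force: [1.0, 0.1, 0.3]
opening: 0.005
```

Call:
drive_tool:
  commands:
    - {"dx": -26,"dy": 30,"dz": 0,"yaw": 0}
    - {"dx": -26,"dy": 30,"dz": 0,"yaw": 0}
    - {"dx": 0,"dy": 36,"dz": 0,"yaw": 0}
    - {"dx": 0,"dy": 8,"dz": 0,"yaw": 0}

```text
t: 26.35
eef_pos: [542.9, 170.8, 279.2]
tcp_rot: [-3.14, -0.002, -0.064]
ft_force: [-0.3, -0.3, 0.1]
opening: 0.008
```

```bash
python3 look.py w10
python3 - <<'E'
from h import *
print(env.state()['joints'])
for q,z in(("left_cleat",147),("right_cleat",147),("catch_pivot",130),("catch_peg",169)):
  for cam in("scene",):
    env.read_camera(cam);print(q,[(np.round(d["pixel"],1),round(d["conf"],2),np.round(at(cam,d["pixel"],z)[:2],1)) for d in env.place_of(q,cam)[:1]])
E
```

```text
26.35 [542.87479827 170.76709107 279.16934319] [-3.14021986e+00 -2.27086789e-03 -6.37586516e-02] [-0.34482234 -0.34966645  0.13017857] 0.00796169787634907
(array([628.20086782, 164.84569331, 449.46542221]), array([-0.28561614,  0.00987099, -0.9583949 ]))
damp_box [(array([493.5, 183.6]), 0.79, array([556.2, -60.6]))]
ware_board [(array([566.1, 196.1]), 0.82, array([563. , -59.4]))]
left_cleat [(array([435. , 127.6]), 0.94, array([629.6,  63.1]))]
right_cleat []
catch_pivot [(array([352.2, 146.1]), 0.66, array([618.9, 129.7]))]
catch_peg [(array([357.8, 233. ]), 0.72, array([549.8, 131.4]))]
[ 1.80249083e-01  3.52944876e-01  1.61262165e+00 -2.54582416e-04
  1.17611072e+00  1.81835038e+00]
left_cleat [(array([336.4, 240.9]), 0.61, array([631.8,  66.4]))]
right_cleat [(array([242.9, 226.7]), 0.67, array([ 605.5, -190.6]))]
catch_pivot [(array([365.9, 244.9]), 0.65, array([614.8, 142.8]))]
catch_peg [(array([163.4, 265.5]), 0.59, array([ 819.3, -321.3]))]
```

View pics/w10.png

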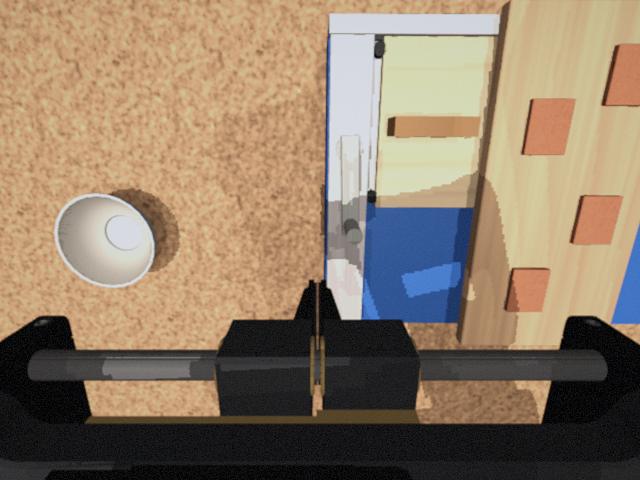

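Call:
drive_tool:
  commands:
    - {"dx": 1,"dy": 0,"dz": -35,"yaw": 0}
    - {"dx": 1,"dy": 0,"dz": -35,"yaw": 0}
    - {"dx": 1,"dy": 0,"dz": -35,"yaw": 0}
    - {"dx": 0,"dy": 0,"dz": -17,"yaw": 0}
    - {"dx": 0,"dy": 0,"dz": -5,"yaw": 0}

```text
t: 27.52
eef_pos: [546.1, 167.1, 147.6]
tcp_rot: [3.14, 0.005, -0.066]
ft_force: [0.9, 0.1, -0.0]
opening: 0.005
```

Run:
```python
import numpy as np
from cell import env
print(env.state()['eef_pos'],env.state()['tcp_rot'])
b=-.068;u=np.array([np.cos(b),np.sin(b)]);v=np.array([-u[1],u[0]]);p=np.array([615.3,133.])
last=None
for d in range(0,101,6):
    t=np.radians(d);F=p+70*(-u*np.cos(t)-v*np.sin(t))-19*(u*np.sin(t)-v*np.cos(t))
    print(d,F.round(1),None if last is None else (F-last).round(1));last=F
```

```text
[546.0906703  167.09907564 147.58098821] [ 3.14027967  0.00481602 -0.06576756]
0 [546.8 156.7] None
6 [544.6 149.4] [-2.1 -7.3]
12 [543.3 141.9] [-1.3 -7.5]
18 [542.8 134.4] [-0.5 -7.6]
24 [543.  126.8] [ 0.3 -7.6]
30 [544.1 119.3] [ 1.  -7.5]
36 [545.9 111.9] [ 1.8 -7.4]
42 [548.5 104.8] [ 2.6 -7.1]
48 [551.8  97.9] [ 3.3 -6.8]
54 [555.8  91.5] [ 4.  -6.4]
60 [560.5  85.5] [ 4.7 -6. ]
66 [565.8  80. ] [ 5.3 -5.5]
72 [571.6  75.1] [ 5.8 -4.9]
78 [577.9  70.9] [ 6.3 -4.3]
84 [584.6  67.3] [ 6.7 -3.6]
90 [591.6  64.5] [ 7.  -2.9]
96 [598.9  62.3] [ 7.3 -2.1]
```

Call:
drive_tool:
  commands:
    - {"dx": 0.5,"dy": -4,"dz": 0,"yaw": 0}
    - {"dx": 0,"dy": -3,"dz": 0,"yaw": 0}
    - {"dx": 0,"dy": -3,"dz": 0,"yaw": 0}

```text
t: 27.77
eef_pos: [548.6, 157.1, 152.2]
tcp_rot: [-3.141, -0.002, -0.066]
ft_force: [0.7, 0.2, -0.4]
opening: 0.005
```

Call:
drive_tool:
  commands:
    - {"dx": -1,"dy": -3.6,"dz": 0,"yaw": 3}
    - {"dx": -1,"dy": -3.7,"dz": 0,"yaw": 3}
    - {"dx": -0.6,"dy": -3.7,"dz": 0,"yaw": 3}
    - {"dx": -0.6,"dy": -3.8,"dz": 0,"yaw": 3}

```text
t: 28.1
eef_pos: [545.4, 142.3, 152.3]
tcp_rot: [-3.142, -0.003, 0.146]
ft_force: [1.1, 0.7, 0.3]
opening: 0.005
```

```bash
python3 look.py w11
```

```text
28.1 [545.36901605 142.29687834 152.31523076] [-3.14152753e+00 -3.05511568e-03  1.46007230e-01] [1.09032323 0.68903441 0.33882129] 0.005138802402914024
(array([629.02155682, 154.25133453, 323.02791393]), array([-0.28053679, -0.05128525, -0.9585738 ]))
damp_box [(array([520. , 242.7]), 0.84, array([559.6, -56.7]))]
ware_board []
left_cleat [(array([493.9, 164.1]), 0.76, array([628.5,  65.4]))]
right_cleat []
catch_pivot [(array([347.6, 169.2]), 0.85, array([614.4, 135.5]))]
catch_peg [(array([347.9, 317.6]), 0.81, array([546.2, 127.2]))]
```

View pics/w11.png

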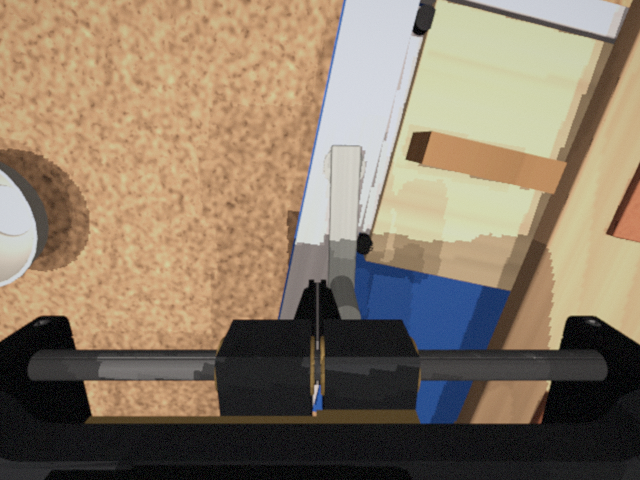

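The catch is turning with the fingers (bar from (345,150) to peg near (345,315)). Continuing round the arc.

Call:
drive_tool:
  commands:
    - {"dx": -0.5,"dy": -7.6,"dz": 0,"yaw": 6}
    - {"dx": 0,"dy": -7.6,"dz": 0,"yaw": 6}
    - {"dx": 0.5,"dy": -7.5,"dz": 0,"yaw": 6}
    - {"dx": 1.5,"dy": -7.4,"dz": 0,"yaw": 6}
    - {"dx": 2.5,"dy": -7.1,"dz": 0,"yaw": 6}

```text
t: 28.87
eef_pos: [548.6, 105.4, 150.8]
tcp_rot: [-3.142, -0.0, 0.672]
ft_force: [0.1, 1.9, -0.2]
opening: 0.009
```

```bash
python3 look.py w12
```

```text
28.8667 [548.64390252 105.35280811 150.78867775] [-3.14155904e+00 -2.16638069e-04  6.71957527e-01] [ 0.13393094  1.86505796 -0.1849169 ] 0.008822809936527475
(array([615.53992092, 157.35762544, 321.30394691]), array([-0.21842592, -0.18734518, -0.95780306]))
damp_box [(array([444.5, 312.1]), 0.91, array([560.6, -55. ]))]
ware_board [(array([518.9, 413.1]), 0.7, array([560.6, -54.1]))]
left_cleat [(array([473.8, 227.3]), 0.88, array([630.3,  65.1]))]
right_cleat []
catch_pivot [(array([347.2, 161.2]), 0.68, array([615.5, 136.9]))]
catch_peg [(array([348.5, 314.6]), 0.72, array([559.1,  93.7]))]
```

View pics/w12.png

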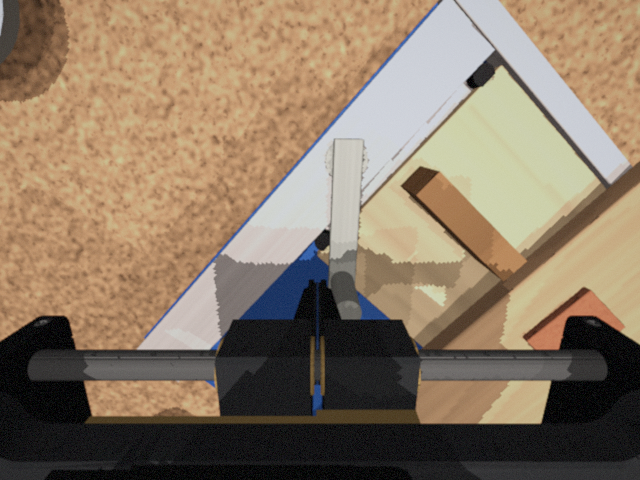

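Still in good contact at about 42°.

Call:
drive_tool:
  commands:
    - {"dx": 3.3,"dy": -6.8,"dz": 0,"yaw": 6}
    - {"dx": 4,"dy": -6.4,"dz": 0,"yaw": 6}
    - {"dx": 4.7,"dy": -6,"dz": 0,"yaw": 6}
    - {"dx": 5.3,"dy": -5.5,"dz": 0,"yaw": 6}
    - {"dx": 5.8,"dy": -4.9,"dz": 0,"yaw": 6}

```text
t: 29.63
eef_pos: [571.7, 75.9, 150.7]
tcp_rot: [-3.141, -0.0, 1.195]
ft_force: [-1.6, 1.7, 0.0]
opening: 0.004
```

Call:
drive_tool:
  commands:
    - {"dx": 3.1,"dy": -2.2,"dz": 0,"yaw": 3}
    - {"dx": 3.1,"dy": -2.1,"dz": 0,"yaw": 3}
    - {"dx": 3.3,"dy": -1.8,"dz": 0,"yaw": 3}

```text
t: 29.88
eef_pos: [581.1, 69.9, 150.6]
tcp_rot: [-3.141, 0.0, 1.349]
ft_force: [-1.3, 0.6, -1.0]
opening: 0.003
```

```bash
python3 look.py w13
```

```text
29.8833 [581.14836852  69.9088142  150.59853245] [-3.14115386e+00  2.08897071e-05  1.34902075e+00] [-1.29139423  0.61912049 -0.99560484] 0.003434523654049894
(array([600.72651925, 152.04684766, 321.12595831]), array([-0.05472517, -0.28233868, -0.95785428]))
damp_box []
ware_board []
left_cleat [(array([404.1, 282.8]), 0.72, array([629.8,  66.7]))]
right_cleat []
catch_pivot []
catch_peg [(array([348.9, 310.2]), 0.62, array([597.5,  69. ]))]
```

View pics/w13.png

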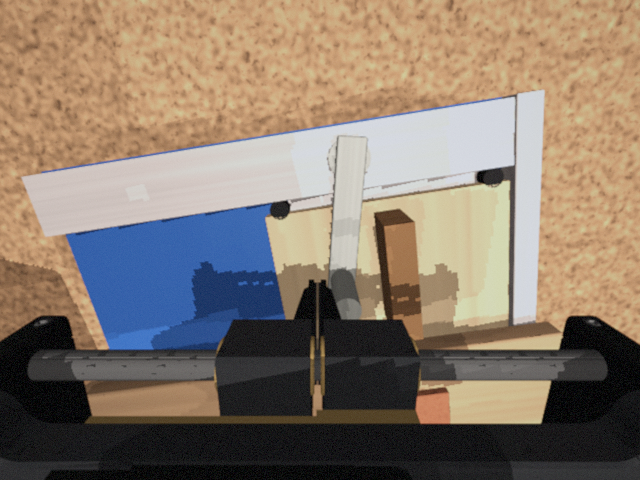

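About 81° now, short of the stop. Continuing gently until it stops.

Call:
drive_tool:
  commands:
    - {"dx": 2,"dy": -1,"dz": 0,"yaw": 2}
    - {"dx": 2,"dy": -1,"dz": 0,"yaw": 2}
    - {"dx": 2,"dy": -0.8,"dz": 0,"yaw": 2}

```text
t: 30.48
eef_pos: [587.0, 67.0, 150.6]
tcp_rot: [-3.141, -0.0, 1.453]
ft_force: [-1.3, 0.4, 0.4]
opening: 0.003
```

Call:
drive_tool:
  commands:
    - {"dx": 1,"dy": -0.4,"dz": 0,"yaw": 1}
    - {"dx": 1,"dy": -0.3,"dz": 0,"yaw": 1}

```text
t: 30.65
eef_pos: [589.1, 66.3, 150.6]
tcp_rot: [-3.141, 0.0, 1.488]
ft_force: [-0.5, 1.1, 0.7]
opening: 0.005
```

Call:
drive_tool:
  commands:
    - {"dx": 1,"dy": -0.3,"dz": 0,"yaw": 0}

```text
t: 30.73
eef_pos: [590.1, 65.9, 150.7]
tcp_rot: [-3.141, 0.0, 1.488]
ft_force: [-0.3, 0.7, 0.7]
opening: 0.003
```

Call:
drive_tool:
  commands:
    - {"dx": 0.7,"dy": 0,"dz": 0,"yaw": 0}

```text
t: 30.82
eef_pos: [590.9, 65.8, 150.7]
tcp_rot: [-3.142, 0.0, 1.487]
ft_force: [-1.3, 0.1, -0.1]
opening: 0.005
```

Call:
drive_tool:
  commands:
    - {"dx": 0.7,"dy": 0,"dz": 0,"yaw": 0}

```text
t: 30.9
eef_pos: [591.6, 65.8, 150.6]
tcp_rot: [-3.141, 0.0, 1.487]
ft_force: [-1.7, -1.0, -0.4]
opening: 0.006
```

Call:
drive_tool:
  commands:
    - {"dx": 0.5,"dy": 0,"dz": 0,"yaw": 0}

```text
t: 30.98
eef_pos: [592.2, 65.8, 150.7]
tcp_rot: [3.142, 0.0, 1.487]
ft_force: [-0.2, -2.0, -0.1]
opening: 0.004
```

Call:
drive_tool:
  commands:
    - {"dx": 0.5,"dy": 0,"dz": 0,"yaw": 0}

```text
t: 31.07
eef_pos: [592.7, 65.8, 150.7]
tcp_rot: [3.142, 0.0, 1.487]
ft_force: [-1.4, 0.0, -0.1]
opening: 0.002
```

Call:
drive_tool:
  commands:
    - {"dx": 0.5,"dy": 0,"dz": 0,"yaw": 0}

```text
t: 31.15
eef_pos: [593.2, 65.8, 150.6]
tcp_rot: [3.142, 0.0, 1.487]
ft_force: [-1.2, -0.5, -0.8]
opening: 0.005
```

Call:
drive_tool:
  commands:
    - {"dx": 0.5,"dy": 0,"dz": 0,"yaw": 0}

```text
t: 31.23
eef_pos: [593.7, 65.8, 150.6]
tcp_rot: [3.142, 0.0, 1.487]
ft_force: [-1.5, -0.7, 0.5]
opening: 0.009
```

```bash
python3 look.py w14
```

```text
31.2333 [593.65441471  65.80155131 150.64790849] [3.1415644e+00 7.2869602e-05 1.4874020e+00] [-1.52250467 -0.65553694  0.52032494] 0.00881349793425166
(array([601.52414881, 149.9158027 , 321.17546289]), array([-0.01627724, -0.28707397, -0.9578718 ]))
damp_box []
ware_board [(array([380.3, 291.3]), 0.45, array([630.7,  61.1]))]
left_cleat [(array([382.3, 292.2]), 0.78, array([630.4,  64.9]))]
right_cleat []
catch_pivot [(array([342.6, 158.1]), 0.6, array([614.1, 137.5]))]
catch_peg [(array([348.3, 312.3]), 0.68, array([609.7,  66.2]))]
```

View pics/w14.png

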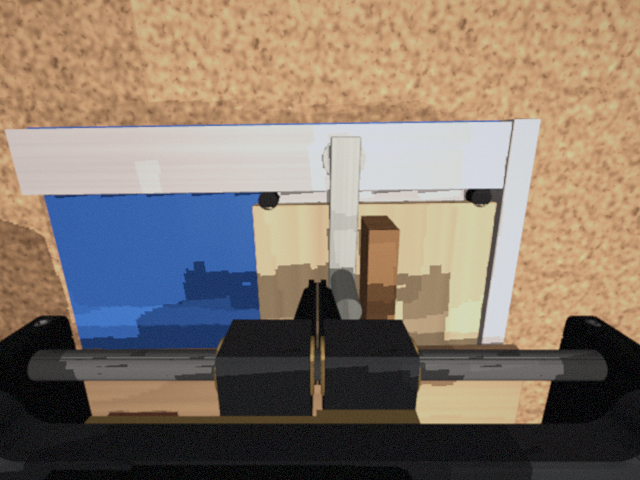

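The catch bar lies right beside the cleat, about 90° (peg (345,300), pivot (344,158)). Backing off.

Call:
drive_tool:
  commands:
    - {"dx": -6,"dy": 0,"dz": 0,"yaw": 0}
    - {"dx": -10,"dy": 0,"dz": 10,"yaw": 0}
    - {"dx": -10,"dy": 0,"dz": 35,"yaw": 0}
    - {"dx": -5,"dy": 0,"dz": 40,"yaw": -7}
    - {"dx": 0,"dy": 0,"dz": 40,"yaw": -7}

```text
t: 32.0
eef_pos: [560.5, 66.0, 277.7]
tcp_rot: [-3.14, 0.0, 1.238]
ft_force: [0.9, -0.5, 0.5]
opening: 0.003
```

Call:
drive_tool:
  commands:
    - {"dx": -10,"dy": -20,"dz": 30,"yaw": -7}
    - {"dx": -10,"dy": -25,"dz": 30,"yaw": -7}
    - {"dx": -10,"dy": -25,"dz": 20,"yaw": -7}
    - {"dx": -10,"dy": -25,"dz": 10,"yaw": -7}
    - {"dx": -5,"dy": -20,"dz": 0,"yaw": -7}

```text
t: 32.42
eef_pos: [516.2, -50.3, 369.2]
tcp_rot: [3.138, -0.003, 0.626]
ft_force: [1.1, 1.1, 0.0]
opening: 0.008
```

Call:
drive_tool:
  commands:
    - {"dx": 0,"dy": 0,"dz": 0,"yaw": -7}
    - {"dx": 0,"dy": 0,"dz": 0,"yaw": -7}
    - {"dx": 0,"dy": 0,"dz": 0,"yaw": -7}
    - {"dx": 0,"dy": 0,"dz": 0,"yaw": -7}
    - {"dx": 0,"dy": 0,"dz": 0,"yaw": -7}

```text
t: 32.83
eef_pos: [516.6, -49.0, 366.4]
tcp_rot: [3.141, -0.001, 0.015]
ft_force: [-0.4, 0.5, -0.1]
opening: 0.007
```

```bash
python3 look.py w15
python3 - <<'E'
from h import *
shot("scene","s15");shot("top","t15")
for q in("bowl","slip_jar","clay_block"):
  for c in("scene","top"): print(q,c,[(np.round(d["pixel"],1),round(d["conf"],2)) for d in env.place_of(q,c)[:1]])
b=np.array([559.6,-56]);a=-.068;u=np.array([np.cos(a),np.sin(a)]);v=np.array([-u[1],u[0]])
def W(x,y,z): P=b+x*u+y*v; return [P[0],P[1],z]
print(proj("wrist",[W(60,125,147),W(60,-125,147),W(41,125,169),W(41,195,130),W(52,160,147),W(52,90,147),W(52,-90,147),W(52,-160,147)]).round(0).tolist())
E
```

```text
32.8333 [516.63248689 -48.96688255 366.36810304] [ 3.14141692e+00 -5.85143260e-04  1.53048208e-02] [-0.41521002  0.45672581 -0.12038177] 0.006795136057847338
(array([601.78418176, -48.44775282, 536.90909419]), array([-0.28701719, -0.0109206 , -0.95796486]))
damp_box [(array([323.7, 166. ]), 0.74, array([558.7, -58.7]))]
ware_board [(array([324.8, 173.2]), 0.82, array([562., -57.])), (array([544.6, 241.3]), 0.17, array([ 487.4, -324.7]))]
left_cleat [(array([209.9, 104.9]), 0.9, array([630.6,  66.1])), (array([588.2, 126.8]), 0.68, array([ 619. , -336.7]))]
right_cleat [(array([442.2, 126.1]), 0.96, array([ 615.8, -180.6]))]
catch_pivot [(array([151.5, 121.7]), 0.92, array([613.2, 136.7]))]
catch_peg [(array([203.7, 128. ]), 0.94, array([607.6,  67.1])), (array([151.5, 118. ]), 0.64, array([615.8, 118.6]))]
bowl scene [(array([466.9, 272.3]), 0.95)]
bowl top [(array([179.8, 262. ]), 0.61)]
slip_jar scene [(array([192.2, 226.3]), 0.91)]
slip_jar top [(array([459.1, 296.6]), 0.64)]
clay_block scene [(array([164.8, 264.3]), 0.84)]
clay_block top [(array([464.9, 239. ]), 0.64)]
[[211.0, 109.0], [445.0, 131.0], [204.0, 127.0], [152.0, 122.0], [177.0, 113.0], [244.0, 120.0], [412.0, 136.0], [476.0, 142.0]]
```

View pics/w15.png

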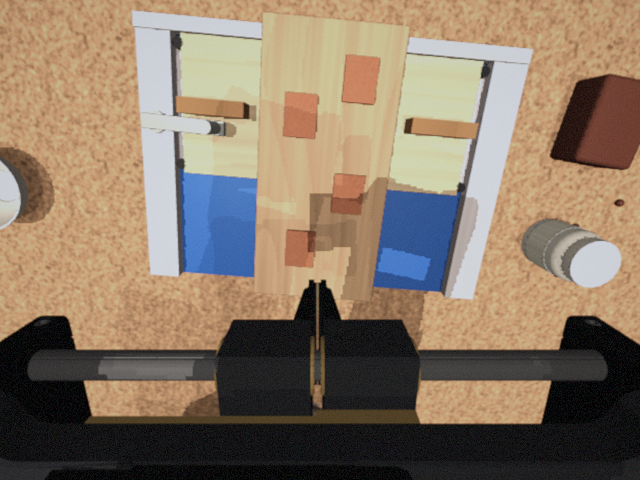

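Lid edges are flush with the far strip on both sides. The cleats are at (210,106) and (443,127), and the catch lies close behind the left cleat, from (150,122) to (220,128). Bystanders have not moved and the arm is clear, so I'm handing in.

Run:
```python
from h import *
print(env.state()['qvel'].round(3)); print(env.job_done())
```

```text
[-0.001 -0.002  0.    -0.001 -0.     0.001]
the job is handed in; nothing more can be done
None
```

The box is shut and the job is handed in at about 33 s; `env.job_done()` gave no verdict.

**Lid:** I worked it home with alternating pushes on the left and right cleats. Most pushes read about 2 to 6 N. At the very first bind on the left the wrist force read 14 N (limit 15 N). The reading comes only at the end of each call, so a slightly higher moment between readings can't be ruled out. I backed off at once and then stayed inside the bind angle. The last pushes against the far stop read about 8 N.

**Catch:** I swung it by its peg to about 90° (1.57 rad) by the camera estimate. I did not feel it run against its stop.

**Last checks:**
- **Lid position:** each end stopped firmly against the far stop. The contact points differ by 16.8 mm, which fits a square lid in a box turned 3.9°. In the final picture the lid edges lie flush with the stop strip on both sides.
- **Catch position:** the final picture shows the bar close behind the left cleat, with the peg within about 1 px of where a fully closed catch should be.
- **Bystanders:** the bowl, jar and clay block show only pixel-level differences, in line with detector noise. The top camera's block reading had no starting value to compare with.
- **Arm:** still and clear of everything at hand-in.

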